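Log a hinge at the scanner, then mesh its leaf on the jamb and hold it for the pin

TASK

Squeeze the red trigger of the clamped hand scanner all the way in and let it spring back, to log the hinge for inspection. Then pick up the brass leaf with the single middle knuckle, bring it to the far side of the white jamb block and ease its knuckle between the two knuckles of the steel leaf screwed on top, without forcing it, so that the brass leaf is level, straight on with the fixed leaf, and all three holes line up. Finish while holding it there in the gripper, still and in the air, ready for the pin; leave everything else on the bench where it is.

Things in the scene. Friction and masses are not known exactly. Their poses are not given: they have to be found in the camera images.
- scanner: Fixed hand scanner clamped on its side on a stand. Origin on the table; local x along the grip, z up. Grey grip: x -70 to +55, y -14 to +14, z 95 to 125 mm. White head and black nose: x 46 to 99, y -25 to +84, top z 135, nose to +y. Red trigger on the grip's +y side. Base 150 x 90 x 12 mm; a paper card 158 mm tall stands at y +165.
- scanner_grip (a point): Point inside the scanner's grip, on its centre line, 110 mm above the table and 10 mm to local -x of the scanner's origin: squeeze here from above, closing along local y. Across grip and trigger the width here is about 50 mm released and about 39 mm fully squeezed.
- trigger (a joint): Trigger angle in rad: 0 released, 0.25 at its stop (fully squeezed). Upright pivot at scanner x +35, y +18 mm; the lever is 60 mm long, 8 thick, 20 high (z 100 to 120), pointing to local -x and outwards; it swings to the grip (local -y). Sprung back; about 6 N at the pad squeezes it fully.
- trigger_pad (a point): Point on the outer face of the trigger where a finger presses, 45 mm from its pivot, 110 mm above the table; it moves about 11 mm towards the grip over the full squeeze.
- jamb: Fixed white jamb block with a steel hinge leaf on top. Origin on the table below the middle of the bore; local y is the hinge axis, z up, +x points from the block to where the loose leaf belongs. Block x -75 to -15, y -40 to +40, top z 90 mm. Two knuckles, outside diameter 22, bore 13, at y 13 to 33 and -33 to -13: a 26 mm gap, with nothing below it but the table.
- jamb_bore (a point): Middle of the fixed leaf's bore axis, halfway between its two knuckles, 101 mm above the table; axes as jamb.
- leaf: The loose leaf to use: brass, 0.13 kg, flat on the table. Origin on its underside below the middle of the bore; local y along the bore, z up. Plate x 15 to 67, y -33 to +33, z 0 to 5 mm. One knuckle, outside diameter 22, bore 13, y -10 to +10, rims chamfered. Upright flange x 46 to 54, y -22 to +22, to z 46. When joined its axes point as the jamb's.
- leaf_bore (a point): Middle of the brass leaf's bore, 11 mm above its underside; axes as leaf.
- leaf_flange (a point): Grasp point in the middle of the brass leaf's upright flange: 50 mm to local +x of the bore, 33 mm above the underside. Pinch across local x from above; 36 mm are free between flange and knuckle.
- wrong_leaf: Bystander: a dark steel angle leaf of the same size with two outer knuckles, which does not fit this jamb. Same frame as the brass leaf. The two may lie either way round.
- pin: Bystander: steel hinge pin, 8 mm diameter, 91 mm long with a 14 mm head, lying along y in a blue tray (50 x 130 x 18 mm).
- ring_gauge: Bystander: steel ring, diameter 54, height 20 mm; origin at the centre of its underside.
- loupe: Bystander: black eyepiece loupe, diameter 42, height 40 mm; origin at the centre of its underside.
- gauge_block: Bystander: white ceramic gauge block 35 x 30 x 30 mm; origin at the centre of its underside.
- cleaner: Bystander: closed white bottle with blue cap, diameter 48, height 130 mm; origin at the centre of its underside.
Things that resemble listed ones, but are neither listed nor needed, are in the scene too. Of the things that look like the leaf, the smaller one is meant.

How it is judged (in metres and radians):
On the way, in this order (a step that is already met when the one before it is completed fails the run):
1. the trigger is squeezed all the way in (value of joint trigger above 0.22 rad), for 0.2 s.
2. the trigger has sprung back and the gripper is off it (value of joint trigger below 0.03 rad and contact force between the fingers and scanner below 0.1 N), for 0.2 s.
3. the brass leaf is lifted off the table in the gripper (height (world z) of leaf above 0.03 m and contact force between the fingers and leaf above 1 N), for 0.2 s.
At the end, for the whole second after the job is handed in: Brass leaf gripped still in the air beyond the jamb: bores within 3.5 mm across and in height, 4.5 mm along the axis; level and parallel within 0.1 rad; under 10 N against the jamb; trigger sprung back (below 0.03 rad); bystanders within 30 mm of their starts (x of leaf_bore in the frame of jamb_bore between -0.0035 and 0.0035 m and z of leaf_bore in the frame of jamb_bore between -0.0035 and 0.0035 m and y of leaf_bore in the frame of jamb_bore between -0.0045 and 0.0045 m and angle between the y axis of leaf and the y axis of jamb, either way round below 0.1 rad and angle between leaf's own z axis and vertical below 0.1 rad and x of leaf_flange in the frame of jamb above 0.04 m and contact force between the fingers and leaf above 1 N and contact force between leaf and jamb below 10 N and linear speed of leaf below 0.02 m/s and angular speed of leaf below 0.15 rad/s and value of joint trigger below 0.03 rad and distance of each of wrong_leaf, pin, ring_gauge, loupe, gauge_block, cleaner from where it was at the start of the episode below 0.03 m); the arm keeps its last pose, push and grip.
It fails at once if the leaf is forced against the jamb or its knuckles with more than 40 N (contact force between leaf and jamb above 40 N).
It fails at once if a bystander is knocked from its place by more than 30 mm (distance of any of wrong_leaf, pin, ring_gauge, loupe, gauge_block, cleaner from where it was at the start of the episode above 0.03 m).
It also fails if it takes over 54 s, if anything falls off the work surface, if the arm or the gripper's body presses on something with over 40 N, if the wrist force passes 120 N, or if a joint passes its speed limit or range.

ROBOT

A 6-joint arm with a two-finger parallel gripper is mounted at the origin on the work surface. World frame = base frame: x ahead of the robot, y to its left, z up, the work surface at z = 0. Lengths are in m, angles in degrees, forces in N, time in s.
With the tool pointing down it reaches from about 0.375 to 0.9 m from the base axis. Payload 3.1 kg.
Tool frame: the origin (TCP) lies at the very end of the fingers, on their centre line; the grasp point (between the pads) lies 19 mm behind it; z points along the fingers, x is the direction in which the jaws open and shut, and the axes are right-handed (so a half turn about z gives the same grasp; the last joint's range is limited). The gripper opens to 87 mm and grips with 3 to 60 N. Pads are 19 mm wide; open, the fingers measure 117 mm over their backs; the gripper's body (75 mm by 190 mm) begins 51 mm behind the grasp point.
Start: joints at [58.642, 30.224, 82.088, -0, 67.689, -10.227], TCP at [0.225, 0.583, 0.198] pointing down, gripper open.
Joint ranges: [-176.69, 176.69], [-43.24, 126.21], [12.49, 139.97], [-82, 262], [0, 151.66], [-163.58, 163.58]. Speed limits (degrees/s): [159.86, 159.86, 180, 180, 180, 180].

INTERFACE

Orientations are given as a 3x3 rotation matrix whose columns are the frame's x, y, z axes.
In Python, from rig import bot gives the robot as it stands.
- The arm moves only by the tool arm_command, never from a script. Its argument "plan" is a list of rows, each an object of numbers: "claw": the opening, from 0 (shut) to 1 (fully open); "dx", "dy", "dz": the shift along the tool's x, y, z in cm; "twist": the turn about the tool's z in degrees. A call has 1 to 8 rows; each row is the pose to reach, as a shift and turn from the pose measured when the call began, along the tool's axes at that moment; what a row does not reach only later rows make up. A row lasts 1/12 s, in which the tool goes at most 41.7 mm and 7.16 degrees, less where a joint would pass 70% of its speed; a pose out of reach is approached as far as the arm can. A call with a gripper value outside its range is refused whole. The fingers move at their own pace and stop on an object; the grip force is fixed at half the most. Time passes only in rows, so rows that repeat a pose let the fingers close. It gives the time, the measured TCP pose, the force and the opening at its end, in the units of the state.
- bot.read_state(): the state, without advancing time (a new reading comes with each control period).
- bot.capture(name): name is "scene" or "side" or "wrist"; returns the picture (420x560x3 uint8, red, green, blue); there is no depth.
- bot.calibration(name): a dict with "intrinsics" (3x3 intrinsics, pixels), "k1" (the pictures are not rectified: a ray, as slopes to the right and down, at radius r is drawn at 1 + k1 r^2 times it, then the intrinsics apply), "rvec" (rotation vector, rad) and "tvec" (3), from world to camera coordinates, as OpenCV has them; the wrist camera has in their place "T_tool_cam" (4x4, takes a point from camera to tool coordinates, whose origin is the TCP and whose axes are the tool frame's). Camera axes: x right, y down, z forward; pixel columns grow to the right and rows downward; lengths in m; the calibration is good to about 2 mm. A picture is of the moment at which its call begins: read the wrist's pose just before it. calibration takes no time and is no camera call.
- bot.hand_in(): hands the job in, once; it reports no verdict.
The state is a dict: "time_s": time; "joint_positions": joint angles; "qvel": joint speeds; "tau": joint torques, N m; "position": TCP position; "tcp_rot": TCP orientation; "force": force on the tool from outside, world axes, zero at the start; "moment": the same for the moment, N m; "opening": opening from 0.0 (shut) to 1.0 (fully open).
Only numpy, scipy, OpenCV 4.12 (cv2) and the standard library are available. Lean on these libraries where they do the work, as an engineer would, in place of code of your own. Each camera call takes 0.05 s, during which the arm holds its last target.

## Working session

There is one attempt and no reset: what is moved stays moved. The work goes in short steps, Python scripts to look and compute and a tool call to move; the robot and the scene stay as the last step left them, time stands still between calls to the robot, and variables do not carry over. Pictures are saved under pics/ and viewed, and the job is handed in when it is done.

Besides the shell and the picture viewer there is one more tool, called in YAML: its name, and indented under it one key for each argument. arm_command: Moves the arm, as the interface text tells. Its arguments: {"type":"object","properties":{"plan":{"type":"array"}},"required":["plan"]}

```bash
ls; mkdir -p pics
python3 - <<'E'
from rig import bot
import cv2
print(bot.read_state())
for n in ["scene","side","wrist"]:
    im=bot.capture(n); cv2.imwrite(f"pics/{n}0.png",im[:,:,::-1]); print(n,bot.calibration(n))
E
```

```text
pics
{'time_s': 0.0, 'joint_positions': array([ 5.86436160e+01,  3.02783342e+01,  8.21581231e+01, -5.28926356e-04,
        6.76866821e+01, -1.02267375e+01]), 'qvel': array([ 0.07637382,  0.00363453,  0.06266862,  0.02959159,  0.09928571,
       -0.01482456]), 'tau': array([ 9.42645529e-04, -4.40051830e+01, -1.76589489e+01,  6.33584079e-02,
        5.84103190e-02, -1.54108111e-04]), 'position': array([0.22485258, 0.58230758, 0.1973688 ]), 'tcp_rot': array([[ 3.60475043e-01,  9.32768197e-01, -1.11105724e-03],
       [ 9.32766457e-01, -3.60476562e-01, -1.83973586e-03],
       [-2.11655720e-03, -3.73178058e-04, -9.99997690e-01]]), 'force': array([0.79959742, 0.44875721, 0.69829748]), 'moment': array([-0.0233255 , -0.00845063, -0.00093001]), 'opening': 1.0025671534970102}
scene {'intrinsics': array([[478.71619526,   0.        , 280.98859171],
       [  0.        , 478.71619526, 207.1777445 ],
       [  0.        ,   0.        ,   1.        ]]), 'k1': -0.042534202446442806, 'rvec': array([ 2.02663738,  0.90397175, -0.49117352]), 'tvec': array([-0.33259927, -0.15241644,  1.50837083])}
side 
[... 170 characters left out ...]
'k1': -0.10957167865503906, 'rvec': array([ 2.14543934, -0.54907817,  0.3014023 ]), 'tvec': array([-0.49449158,  0.19209487,  0.81664089])}
wrist {'intrinsics': array([[350.55649171,   0.        , 275.70213337],
       [  0.        , 350.55649171, 209.77438678],
       [  0.        ,   0.        ,   1.        ]]), 'k1': -0.009175343189446098, 'T_tool_cam': array([[ 9.99998620e-01,  4.72371547e-04, -1.59289534e-03,
         8.79221432e-04],
       [-7.51480549e-05,  9.70610325e-01,  2.40656583e-01,
        -6.60811089e-02],
       [ 1.65975998e-03, -2.40656132e-01,  9.70609021e-01,
        -1.86408654e-01],
       [ 0.00000000e+00,  0.00000000e+00,  0.00000000e+00,
         1.00000000e+00]])}
```

View pics/scene0.png

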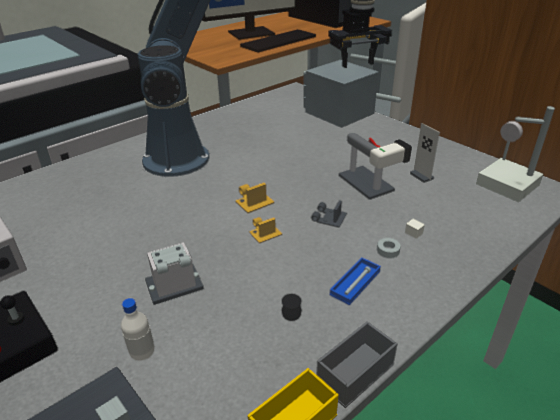

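View pics/side0.png

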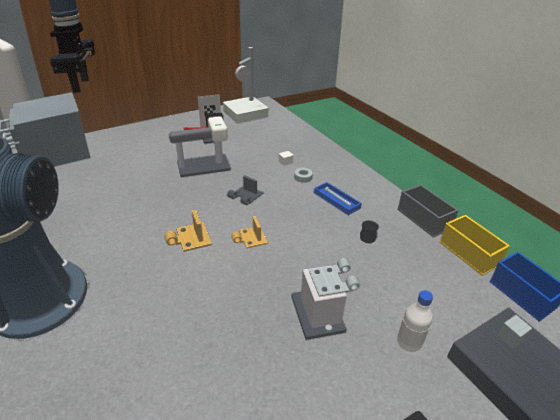

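View pics/wrist0.png

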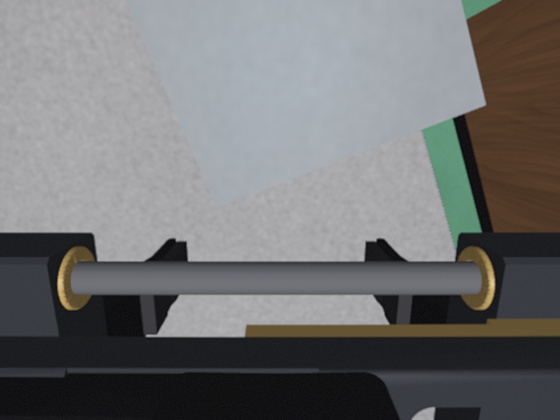

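```bash
cat > h.py <<'E'
import numpy as np, cv2
from scipy.spatial.transform import Rotation as R
from scipy.optimize import least_squares
from rig import bot
def cam(name,st=None):
    c=bot.calibration(name); K=c["intrinsics"];k1=c["k1"]
    if name=="wrist":
        st=st or bot.read_state(); T=np.eye(4);T[:3,:3]=st["tcp_rot"];T[:3,3]=st["position"]
        M=np.linalg.inv(T@c["T_tool_cam"]); return K,k1,M[:3,:3],M[:3,3]
    return K,k1,cv2.Rodrigues(c["rvec"])[0],c["tvec"]
def proj(C,P):
    K,k1,Rm,t=C; p=np.atleast_2d(P)@Rm.T+t; s=p[:,:2]/p[:,2:]; r2=(s**2).sum(1,keepdims=True)
    s=s*(1+k1*r2); return s@K[:2,:2].T+K[:2,2]
def ray(C,uv):
    K,k1,Rm,t=C; d=(np.array(uv,float)-K[:2,2])/K[0,0]; s=d.copy()
    for _ in range(20): s=d/(1+k1*(s@s))
    return -Rm.T@t, Rm.T@np.array([*s,1])
def plane(C,uv,z):
    o,d=ray(C,uv); return o+d*(z-o[2])/d[2]
def pose(x,y,yaw,z=0):
    T=np.eye(4);T[:3,:3]=R.from_euler('z',yaw,degrees=True).as_matrix();T[:3,3]=[x,y,z];return T
def fit(obs,x0,z=0):
    # obs: list of (C, local pt, uv); pose x,y,yaw
    def f(p):
        T=pose(p[0],p[1],p[2],z)
        return np.concatenate([(proj(C,T[:3,:3]@np.array(l)+T[:3,3])[0]-uv) for C,l,uv in obs])
    s=least_squares(f,x0,x_scale=[.01,.01,5],loss='soft_l1'); return s.x,s.fun.reshape(-1,2)
def crop(src,box,k,out):
    im=cv2.imread(src) if isinstance(src,str) else src[:,:,::-1]
    u0,v0,u1,v1=box; c=cv2.resize(im[v0:v1,u0:u1],None,fx=k,fy=k,interpolation=cv2.INTER_CUBIC)
    for u in range((u0+9)//10*10,u1,10):
        cv2.line(c,((u-u0)*k,0),((u-u0)*k,8 if u%50 else 16),(0,0,255),1)
        if u%20==0: cv2.putText(c,str(u),((u-u0)*k+1,24),0,.35,(0,0,255),1)
    for v in range((v0+9)//10*10,v1,10):
        cv2.line(c,(0,(v-v0)*k),(8,(v-v0)*k),(0,0,255),1)
        if v%20==0: cv2.putText(c,str(v),(10,(v-v0)*k+4),0,.35,(0,0,255),1)
    cv2.imwrite(out,c)
E
python3 - <<'E'
from h import *
S=cam("scene");D=cam("side")
crop("pics/scene0.png",(225,175,355,245),6,"pics/c1.png")
crop("pics/scene0.png",(135,235,215,305),8,"pics/c2.png")
crop("pics/side0.png",(150,190,280,260),6,"pics/c3.png")
crop("pics/side0.png",(285,250,365,340),6,"pics/c4.png")
crop("pics/scene0.png",(330,115,450,205),6,"pics/c5.png")
crop("pics/side0.png",(155,85,265,180),6,"pics/c6.png")
for n,C,uv in [("small",S,(265,235)),("big",S,(255,203)),("dark",S,(330,218)),("jamb",S,(172,285)),("scan",S,(366,185)),
 ("small",D,(250,240)),("jamb",D,(320,315)),("scan",D,(204,167)),("box",S,(342,75))]: print(n,plane(C,uv,0))
E
```

```text
small [ 0.489575   -0.04189697  0.        ]
big [0.36324518 0.02852262 0.        ]
dark [0.54854713 0.12783359 0.        ]
jamb [ 0.48823704 -0.30545434  0.        ]
scan [0.5070892  0.31981651 0.        ]
small [ 0.47333374 -0.04133924  0.        ]
jamb [ 0.49411971 -0.3060871   0.        ]
scan [0.4993587  0.32506536 0.        ]
box [-0.16520717  0.95374347  0.        ]
```

View pics/c1.png

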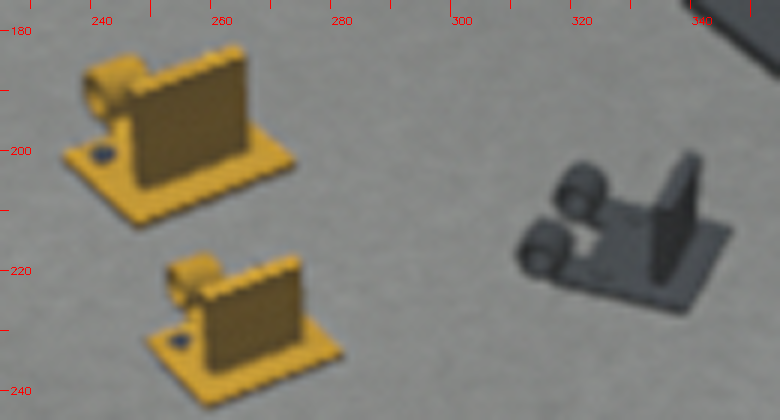

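View pics/c2.png

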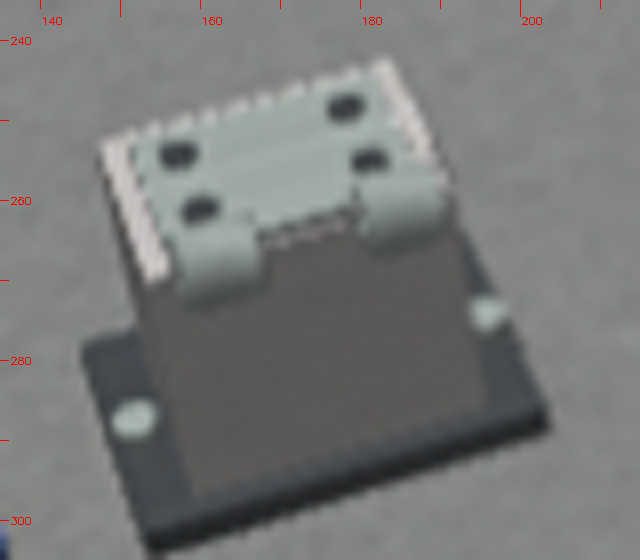

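View pics/c3.png

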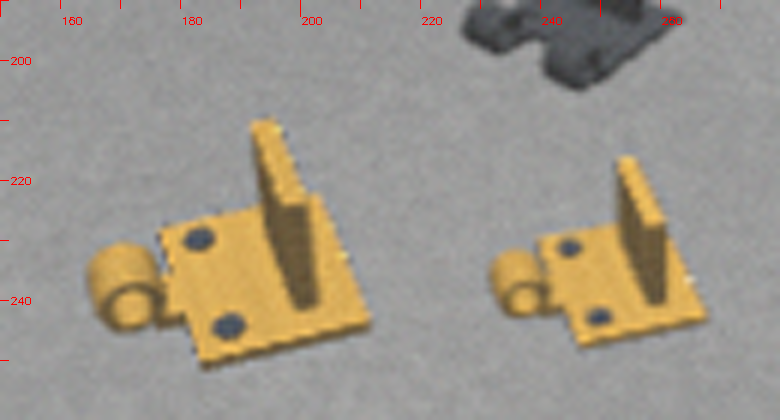

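View pics/c4.png

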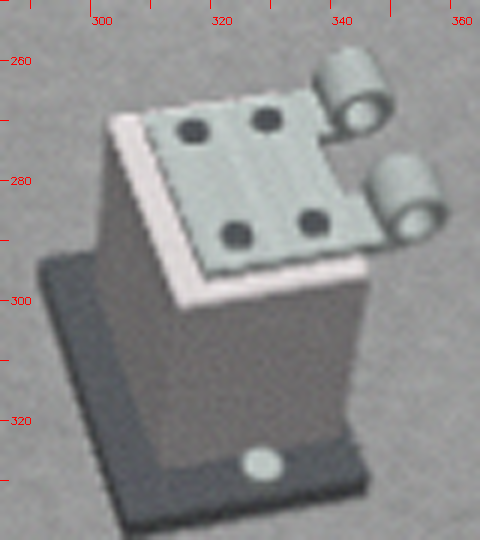

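View pics/c5.png

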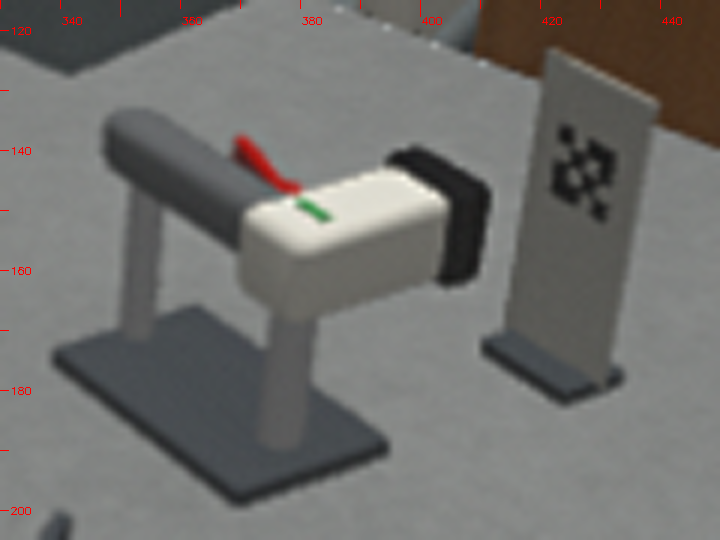

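View pics/c6.png

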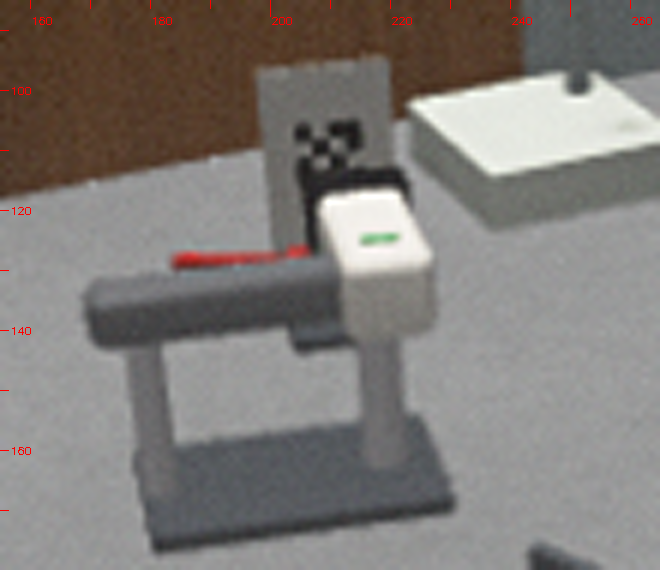

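```bash
cat > fit0.py <<'E'
from h import *
S=cam("scene");D=cam("side")
m=lambda *a:[v/1000 for v in a]
sc=[(S,m(-75,-45,12),(338.7,173.5)),(S,m(75,-45,12),(370,197)),(S,m(75,45,12),(394.5,188.2)),(S,m(-75,45,12),(362.5,165.8)),
(D,m(-75,-45,12),(180.3,174.5)),(D,m(75,-45,12),(230.3,168)),(D,m(75,45,12),(225.8,154.2)),(D,m(-75,45,12),(177.5,160.8))]
J=[(S,m(-75,-40,90),(147.5,253.1)),(S,m(-75,40,90),(183.1,242.5)),(S,m(-15,-40,90),(153.8,270)),(S,m(-15,40,90),(191.3,258)),
(S,m(0,-23,101),(162.3,267.8)),(S,m(0,23,101),(185.3,261.4)),
(D,m(-75,40,90),(303,269.4)),(D,m(-75,-40,90),(315.3,300.8)),(D,m(-15,-40,90),(346.2,295.3)),(D,m(0,-33,101),(354.5,286.7)),(D,m(0,13,101),(345,269.2))]
L=[(S,m(15,-33,5),(249.7,231.3)),(S,m(67,-33,5),(259.7,242)),(S,m(67,33,5),(282.5,233.7)),(S,m(54,-22,46),(259.2,224.2)),(S,m(54,22,46),(275,218.3)),
(D,m(15,33,5),(240,230)),(D,m(15,-33,0),(246.7,247.6)),(D,m(67,-33,2.5),(268,243)),(D,m(50,22,46),(254.2,216.2)),(D,m(0,-10,11),(237.3,239.7))]
for n,o,x0 in [("scan",sc,(.5,.32,-30)),("jamb",J,(.5,-.3,0)),("leaf",L,(.48,-.04,0))]:
  for cams in ("both",S,D):
    oo=[q for q in o if cams=="both" or q[0] is cams]
    p,r=fit(oo,x0); print(n,p.round(4)); 
    if cams=="both": print(r.round(1).tolist())
E
python3 fit0.py
```

```text
scan [  0.5005   0.3241 -12.7013]
[[-1.1, -1.1], [-0.9, -0.1], [0.5, -0.2], [-0.1, -1.0], [0.3, 0.2], [1.3, -0.3], [0.1, -0.8], [0.1, -1.1]]
scan [  0.5032   0.3228 -12.1602]
scan [  0.4985   0.3224 -13.3257]
jamb [  0.5401  -0.316  -16.1971]
[[-1.2, -1.1], [0.4, -1.1], [-1.0, -0.5], [0.3, -0.1], [-0.1, -0.4], [-0.4, -0.8], [-0.3, -0.5], [-0.0, -0.0], [1.5, -0.2], [0.5, -0.2], [0.9, -0.6]]
jamb [  0.5423  -0.3163 -15.6394]
jamb [  0.5389  -0.3161 -16.3188]
leaf [  0.4454  -0.0288 -10.8788]
[[-0.8, -0.7], [-0.8, -0.2], [-0.1, -0.7], [0.4, -0.2], [0.6, -0.0], [-0.3, -0.7], [0.1, 0.7], [0.3, 0.1], [0.4, -0.3], [0.6, -0.0]]
leaf [  0.4466  -0.03   -10.3046]
leaf [  0.4449  -0.0286 -11.0702]
```

```bash
cat >> h.py <<'E'
def go(xyz,ang,st=None):
    """shift in tool axes (cm) and twist to reach TCP xyz with tool x at world angle ang"""
    st=st or bot.read_state(); Rm=st["tcp_rot"]; d=Rm.T@(np.array(xyz)-st["position"])*100
    cur=np.degrees(np.arctan2(Rm[1,0],Rm[0,0])); tw=-(ang-cur); tw=(tw+180)%360-180
    print("cur",st["position"].round(4),"ang",round(cur,2),"d cm",d.round(2),"twist",round(tw,2),"t",round(st["time_s"],2),"F",st["force"].round(1))
E
python3 -c "
from h import *
go((.492,.332,.19),77.3)"
```

```text
cur [0.225  0.5825 0.1976] ang 68.87 d cm [-13.73  33.94   0.77] twist -8.43 t 0.15 F [-0.4  0.2 -1.2]
```

arm_command:
  plan:
    - {"claw":1,"dx":-1,"dy":2.5,"dz":0.1,"twist":-1}
    - {"claw":1,"dx":-2.5,"dy":6,"dz":0.2,"twist":-2}
    - {"claw":1,"dx":-4,"dy":9.7,"dz":0.3,"twist":-4}
    - {"claw":1,"dx":-5.5,"dy":13.4,"dz":0.4,"twist":-5}
    - {"claw":1,"dx":-7,"dy":17.1,"dz":0.5,"twist":-6}
    - {"claw":1,"dx":-8.5,"dy":20.8,"dz":0.6,"twist":-7}
    - {"claw":1,"dx":-10,"dy":24.5,"dz":0.7,"twist":-8.4}
    - {"claw":1,"dx":-11.5,"dy":28.2,"dz":0.7,"twist":-8.4}

```text
time_s: 0.82
position: [0.4473, 0.3718, 0.1903]
tcp_rot: [[0.219, 0.976, -0.002], [0.976, -0.219, -0.002], [-0.002, -0.001, -1.0]]
force: [0.9, 0.6, 0.7]
opening: 1.0
```

```bash
python3 -c "
from h import *
go((.492,.332,.19),77.3)"
```

```text
cur [0.4473 0.3718 0.1903] ang 77.32 d cm [-2.91  5.23  0.03] twist 0.02 t 0.82 F [0.9 0.6 0.7]
```

arm_command:
  plan:
    - {"claw":1,"dx":-1.6,"dy":3,"dz":0,"twist":0}
    - {"claw":1,"dx":-2.5,"dy":4.6,"dz":0,"twist":0}
    - {"claw":1,"dx":-2.9,"dy":5.2,"dz":0,"twist":0}
    - {"claw":1,"dx":-2.9,"dy":5.2,"dz":0,"twist":0}

```text
time_s: 1.15
position: [0.4927, 0.3309, 0.1899]
tcp_rot: [[0.222, 0.975, -0.002], [0.975, -0.222, -0.002], [-0.002, -0.002, -1.0]]
force: [0.1, -0.1, -0.6]
opening: 1.0
```

```bash
python3 -c "
from h import *
go((.492,.332,.091),77.3)
for n in ['wrist','side','scene']: cv2.imwrite(f'pics/{n}1.png',bot.capture(n)[:,:,::-1])
crop('pics/side1.png',(140,20,270,180),4,'pics/s1.png')
S=cam('scene');D=cam('side');T=pose(.5005,.3241,-12.7)
for l in [(-.01,.0055,.11),(-.01,.05,.12)]:
  P=T[:3,:3]@np.array(l)+T[:3,3]; print(P, proj(cam('wrist'),P),proj(D,P))
"
```

```text
cur [0.4927 0.3309 0.1899] ang 77.15 d cm [ 0.12 -0.07  9.89] twist -0.15 t 1.15 F [ 0.1 -0.1 -0.6]
[0.49195381 0.3316639  0.11      ] [[274.0673436  212.49414617]] [[197.64385194 133.66882915]]
[0.50173696 0.37507519 0.12      ] [[332.76845654 215.88561391]] [[195.35346331 124.12994195]]
```

View pics/wrist1.png

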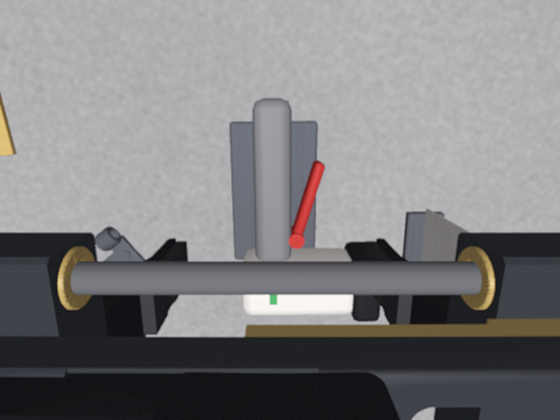

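View pics/s1.png

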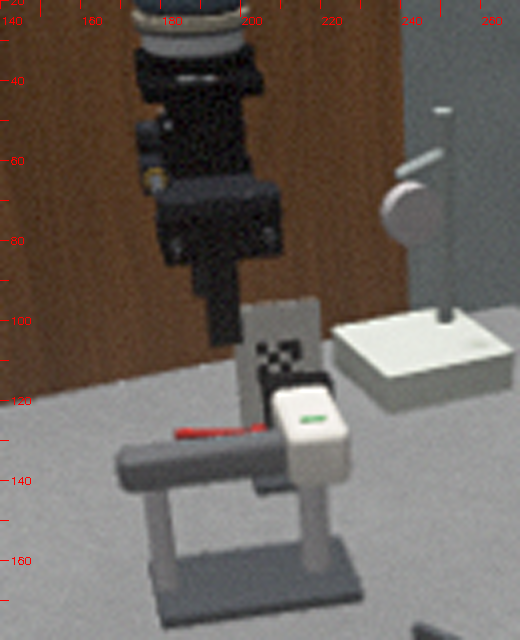

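```bash
python3 -c "
from h import *
D=cam('side');S=cam('scene');W=cam('wrist');T=pose(.5005,.3241,-12.7)
for l in [(-.07,0,.11),(-.075,-.045,.012),(-.075,.045,.012),(.046,-.025,.135),(.046,.02,.135),(.035,.018,.12),(.099,-.025,.135),(-.025,.033,.12)]:
  P=T[:3,:3]@np.array(l)+T[:3,3]; print(l, proj(W,P)[0].round(),proj(S,P)[0].round(1),proj(D,P)[0].round(1))
"
```

```text
(-0.07, 0, 0.11) [267. 134.] [353.5 139.5] [176.8 137.1]
(-0.075, -0.045, 0.012) [225. 126.] [337.6 172.4] [180.6 174.7]
(-0.075, 0.045, 0.012) [314. 127.] [362.4 164.8] [177.6 159.7]
(0.046, -0.025, 0.135) [233. 293.] [372.6 150.4] [218.2 127.9]
(0.046, 0.02, 0.135) [293. 293.] [386.1 146.4] [215.5 121.4]
(0.035, 0.018, 0.12) [290. 271.] [382.3 149.9] [212.2 126.9]
(0.099, -0.025, 0.135) [235. 354.] [385.5 158.9] [236.6 125.8]
(-0.025, 0.033, 0.12) [311. 196.] [372.9 139.9] [191.  127.1]
```

```bash
python3 -c "
from h import *
D=cam('side');S=cam('scene');W=cam('wrist')
m=lambda *a:[v/1000 for v in a]
wo=[(W,m(-70,0,110),(271,100)),(W,m(-10,-14,110),(254,180)),(W,m(-10,14,110),(291,180)),(W,m(35,18,120),(297,240)),(W,m(-22,37,120),(319,166)),(W,m(99,-25,130),(245,312)),(W,m(46,-25,125),(244,252))]
so=[(S,m(-70,0,110),(349,139)),(S,m(99,-25,130),(379.5,158)),(S,m(46,-25,130),(371,150.5)),(S,m(35,18,120),(379,146.5)),(S,m(-22,37,120),(370,138)),
(D,m(-70,0,110),(169.5,137)),(D,m(99,-25,130),(227,127.5)),(D,m(46,-25,130),(212,129)),(D,m(35,18,120),(206,127)),(D,m(-22,37,120),(184,127.5))]
for o in (wo,so,wo+so):
  p,r=fit(o,(.48,.32,-12)); print(p.round(4)); print(r.round(1).tolist())
  T=pose(*p); print(T[:3,:3]@np.array([-.01,.0055,.11])+T[:3,3])
"
```

```text
[  0.4766   0.3343 -11.2395]
[[-0.4, -1.5], [0.5, 0.6], [-0.0, -0.2], [0.5, -0.4], [3.8, -1.1], [-0.7, 10.2], [-2.3, 4.6]]
[0.46786682 0.34166897 0.11      ]
[  0.4821   0.3294 -10.8133]
[[0.3, -2.0], [2.6, -0.8], [-2.0, -1.5], [-0.6, 0.2], [0.4, -0.9], [0.6, 1.1], [3.1, -0.0], [-0.3, 0.9], [-0.6, 0.3], [0.8, -0.3]]
[0.47332818 0.33670089 0.11      ]
[  0.4769   0.3342 -11.2369]
[[-0.5, -1.0], [0.5, 1.1], [-0.1, 0.2], [0.4, 0.1], [3.7, -0.6], [-0.8, 10.5], [-2.3, 5.0], [0.2, -3.2], [1.9, -2.1], [-2.5, -2.8], [-1.1, -0.9], [0.1, -2.0], [-1.7, 0.7], [0.7, -0.2], [-2.7, 0.7], [-2.9, 0.1], [-1.3, -0.6]]
[0.46819735 0.34155329 0.11      ]
```

```bash
python3 -c "
from h import *
go((.470,.3395,.15),77.8);go((.470,.3395,.092),77.8)"
```

```text
cur [0.4902 0.333  0.1901] ang 77.39 d cm [ 0.2  -2.1   4.01] twist -0.41 t 1.3 F [-0.2 -0.1 -0.7]
cur [0.4902 0.333  0.1901] ang 77.39 d cm [ 0.22 -2.08  9.81] twist -0.41 t 1.3 F [-0.2 -0.1 -0.7]
```

arm_command:
  plan:
    - {"claw":1,"dx":0.1,"dy":-1.4,"dz":1,"twist":-0.4}
    - {"claw":1,"dx":0.15,"dy":-1.9,"dz":3,"twist":-0.4}
    - {"claw":1,"dx":0.15,"dy":-1.9,"dz":5,"twist":-0.4}
    - {"claw":1,"dx":0.15,"dy":-1.9,"dz":5,"twist":-0.4}

```text
time_s: 1.63
position: [0.4671, 0.3388, 0.1369]
tcp_rot: [[0.208, 0.978, -0.011], [0.978, -0.208, -0.005], [-0.007, -0.009, -1.0]]
force: [-0.5, -0.4, 0.1]
opening: 1.001
```

```bash
python3 -c "
from h import *
go((.4715,.3385,.092),77.8)
for n in ['wrist','side','scene']: cv2.imwrite(f'pics/{n}2.png',bot.capture(n)[:,:,::-1])
a=cv2.imread('pics/side2.png')[50:190,120:280];b=cv2.imread('pics/scene2.png')[60:200,310:470]
cv2.imwrite('pics/s2.png',cv2.resize(np.vstack([a,b]),None,fx=2.1,fy=2.1,interpolation=2))"
```

```text
cur [0.4671 0.3388 0.1369] ang 77.97 d cm [0.1  0.48 4.48] twist 0.17 t 1.63 F [-0.5 -0.4  0.1]
```

View pics/wrist2.png

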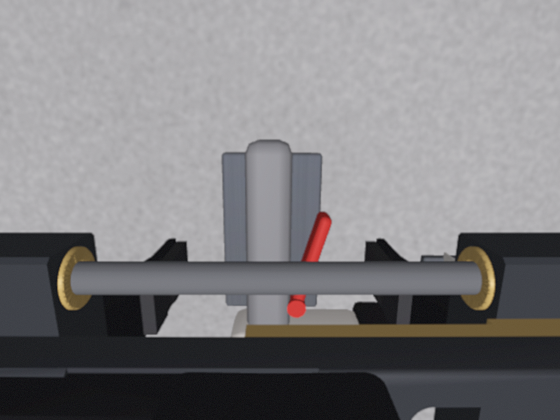

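View pics/s2.png

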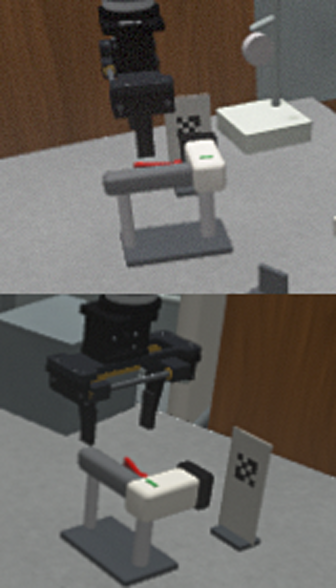

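```bash
python3 -c "
from h import *
print(bot.read_state()['tcp_rot'].round(4))
go((.4700,.3387,.092),77.8)"
```

```text
[[ 0.2099  0.9777 -0.0025]
 [ 0.9777 -0.2099 -0.0013]
 [-0.0018 -0.0022 -1.    ]]
cur [0.4715 0.3397 0.1408] ang 77.88 d cm [-0.12 -0.12  4.88] twist 0.08 t 1.78 F [0.4 0.1 0.3]
```

arm_command:
  plan:
    - {"claw":1,"dx":-0.1,"dy":-0.1,"dz":1.5,"twist":0}
    - {"claw":1,"dx":-0.1,"dy":-0.1,"dz":3.5,"twist":0}
    - {"claw":1,"dx":-0.1,"dy":-0.1,"dz":4.5,"twist":0}
    - {"claw":1,"dx":-0.1,"dy":-0.1,"dz":4.9,"twist":0}
    - {"claw":1,"dx":-0.1,"dy":-0.1,"dz":4.9,"twist":0}
    - {"claw":1,"dx":-0.1,"dy":-0.1,"dz":4.9,"twist":0}

```text
time_s: 2.28
position: [0.4709, 0.3392, 0.0925]
tcp_rot: [[0.21, 0.978, -0.001], [0.978, -0.21, -0.001], [-0.001, -0.001, -1.0]]
force: [0.8, -0.4, -0.2]
opening: 0.997
```

arm_command:
  plan:
    - {"claw":0.7,"dx":0,"dy":0,"dz":0,"twist":0}
    - {"claw":0.5,"dx":0,"dy":0,"dz":0,"twist":0}
    - {"claw":0.4,"dx":0,"dy":0,"dz":0,"twist":0}
    - {"claw":0.35,"dx":0,"dy":0,"dz":0,"twist":0}
    - {"claw":0.35,"dx":0,"dy":0,"dz":0,"twist":0}
    - {"claw":0.35,"dx":0,"dy":0,"dz":0,"twist":0}
    - {"claw":0.35,"dx":0,"dy":0,"dz":0,"twist":0}
    - {"claw":0.35,"dx":0,"dy":0,"dz":0,"twist":0}

```text
time_s: 2.95
position: [0.4706, 0.3401, 0.0927]
tcp_rot: [[0.21, 0.978, -0.002], [0.978, -0.21, 0.001], [0.0, -0.002, -1.0]]
force: [-2.2, 0.7, 0.6]
opening: 0.479
```

```bash
python3 -c "
from h import *
s=bot.read_state();print(s['opening'],s['force'],s['position'],s['tcp_rot'].round(4))
cv2.imwrite('pics/w3.png',bot.capture('wrist')[:,:,::-1])
cv2.imwrite('pics/s3.png',bot.capture('scene')[:,:,::-1])
crop('pics/s3.png',(320,60,440,200),4,'pics/s3c.png')"
```

```text
0.4786006495465849 [-2.22593628  0.71245783  0.5564464 ] [0.47063259 0.34008666 0.09266776] [[ 2.102e-01  9.777e-01 -1.500e-03]
 [ 9.777e-01 -2.102e-01  8.000e-04]
 [ 4.000e-04 -1.600e-03 -1.000e+00]]
```

View pics/w3.png

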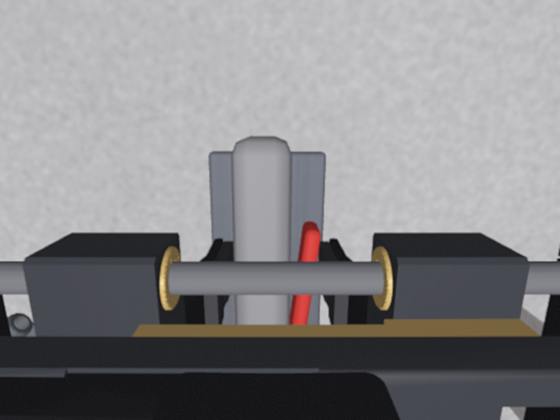

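View pics/s3c.png

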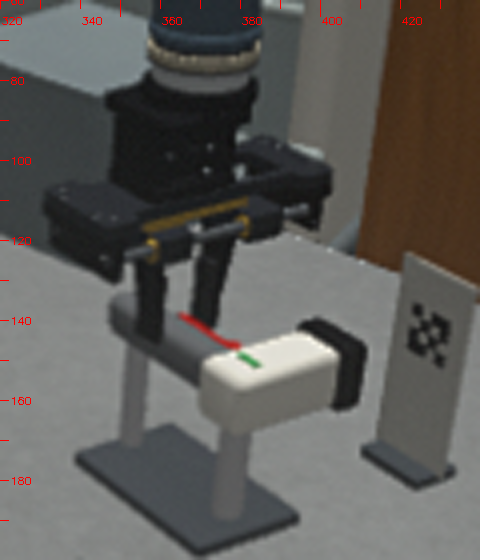

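arm_command:
  plan:
    - {"claw":0,"dx":0,"dy":0,"dz":0,"twist":0}
    - {"claw":0,"dx":0,"dy":0,"dz":0,"twist":0}
    - {"claw":0,"dx":0,"dy":0,"dz":0,"twist":0}
    - {"claw":0,"dx":0,"dy":0,"dz":0,"twist":0}
    - {"claw":0,"dx":0,"dy":0,"dz":0,"twist":0}
    - {"claw":0,"dx":0,"dy":0,"dz":0,"twist":0}

```text
time_s: 3.55
position: [0.4699, 0.3376, 0.0926]
tcp_rot: [[0.208, 0.978, -0.003], [0.978, -0.208, -0.004], [-0.005, -0.002, -1.0]]
force: [-1.6, 0.1, 2.3]
opening: 0.418
```

```bash
python3 -c "
from h import *
s=bot.read_state();print(s['opening'],s['force'],s['position'])
cv2.imwrite('pics/w4.png',bot.capture('wrist')[:,:,::-1])
crop('pics/w4.png',(200,130,340,340),3,'pics/w4c.png')"
```

```text
0.4181556271221825 [-1.55989545  0.06166693  2.27788294] [0.46993303 0.33757078 0.09256312]
```

View pics/w4c.png

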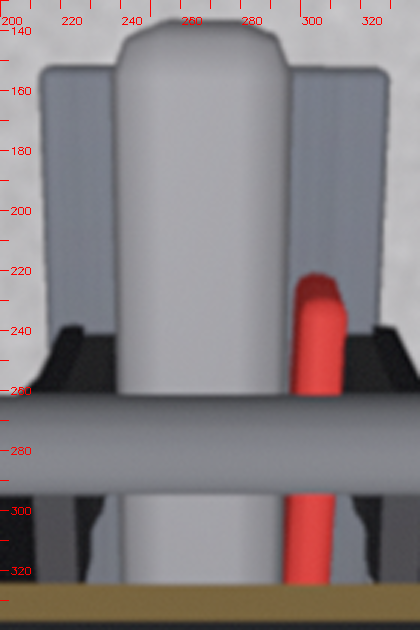

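arm_command:
  plan:
    - {"claw":0,"dx":0,"dy":0,"dz":0,"twist":0}
    - {"claw":0,"dx":0,"dy":0,"dz":0,"twist":0}
    - {"claw":0,"dx":0,"dy":0,"dz":0,"twist":0}
    - {"claw":0,"dx":0,"dy":0,"dz":0,"twist":0}

```text
time_s: 3.93
position: [0.4699, 0.3376, 0.0926]
tcp_rot: [[0.208, 0.978, -0.003], [0.978, -0.208, -0.004], [-0.005, -0.002, -1.0]]
force: [-1.1, 0.2, 1.9]
opening: 0.421
```

arm_command:
  plan:
    - {"claw":1,"dx":0,"dy":0,"dz":0,"twist":0}
    - {"claw":1,"dx":0,"dy":0,"dz":0,"twist":0}
    - {"claw":1,"dx":0,"dy":0,"dz":0,"twist":0}
    - {"claw":1,"dx":0,"dy":0,"dz":0,"twist":0}
    - {"claw":1,"dx":0,"dy":0,"dz":0,"twist":0}
    - {"claw":1,"dx":0,"dy":0,"dz":0,"twist":0}
    - {"claw":1,"dx":0,"dy":0,"dz":0,"twist":0}
    - {"claw":1,"dx":0,"dy":0,"dz":0,"twist":0}

```text
time_s: 4.6
position: [0.4688, 0.3367, 0.0921]
tcp_rot: [[0.208, 0.978, -0.006], [0.978, -0.208, -0.006], [-0.007, -0.005, -1.0]]
force: [0.1, 0.3, 0.1]
opening: 0.934
```

```bash
python3 -c "
from h import *
s=bot.read_state();print(s['opening'],s['force'],s['position'],s['tcp_rot'].round(4),s['joint_positions'])
cv2.imwrite('pics/w5.png',bot.capture('wrist')[:,:,::-1])
crop('pics/w5.png',(100,130,440,340),2,'pics/w5c.png')
go((.47,.34,.22),77.8)"
```

```text
0.9341876576771534 [0.08977161 0.28770137 0.12617365] [0.46876666 0.33671424 0.09213075] [[ 0.2078  0.9781 -0.006 ]
 [ 0.9781 -0.2079 -0.0061]
 [-0.0072 -0.0046 -1.    ]] [ 24.70430021  34.86823495  94.05250708  -0.22574871  51.53693019
 -53.15874743]
cur [0.4689 0.3368 0.0922] ang 78.0 d cm [ 2.400e-01 -1.000e-02 -1.279e+01] twist 0.2 t 4.65 F [-0.1 -0.4 -1.1]
```

View pics/w5c.png

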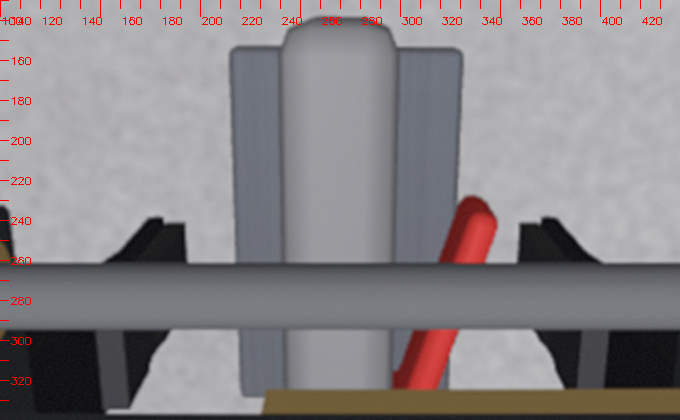

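arm_command:
  plan:
    - {"claw":1,"dx":0.1,"dy":0,"dz":-2.5,"twist":0}
    - {"claw":1,"dx":0.1,"dy":0,"dz":-6,"twist":0}
    - {"claw":1,"dx":0,"dy":0,"dz":-9,"twist":0}
    - {"claw":1,"dx":-3,"dy":0.5,"dz":-10,"twist":7}
    - {"claw":1,"dx":-6.5,"dy":0.7,"dz":-10,"twist":14}
    - {"claw":1,"dx":-10,"dy":1,"dz":-10,"twist":21}
    - {"claw":1,"dx":-13.5,"dy":1.2,"dz":-10,"twist":28}
    - {"claw":1,"dx":-17,"dy":1.5,"dz":-10,"twist":35}

```text
time_s: 5.32
position: [0.4472, 0.1665, 0.1932]
tcp_rot: [[0.735, 0.678, -0.007], [0.678, -0.735, -0.006], [-0.01, -0.0, -1.0]]
force: [-0.0, -1.4, -0.5]
opening: 0.998
```

```bash
python3 -c "
from h import *
s=bot.read_state();print(s['tcp_rot'].round(3))
go((.4945,-.0382,.17),-10.9)"
```

```text
[[ 0.735  0.678 -0.007]
 [ 0.678 -0.735 -0.006]
 [-0.01  -0.    -1.   ]]
cur [0.4472 0.1665 0.1932] ang 42.72 d cm [-10.39  18.25   2.42] twist 53.62 t 5.32 F [-0.  -1.4 -0.5]
```

arm_command:
  plan:
    - {"claw":1,"dx":-1.5,"dy":2.7,"dz":0,"twist":7}
    - {"claw":1,"dx":-3.3,"dy":5.8,"dz":0.2,"twist":14}
    - {"claw":1,"dx":-5.2,"dy":9,"dz":0.5,"twist":21}
    - {"claw":1,"dx":-7,"dy":12.2,"dz":1,"twist":28}
    - {"claw":1,"dx":-8.7,"dy":15.2,"dz":1.7,"twist":35}
    - {"claw":0.8,"dx":-9.8,"dy":17.2,"dz":2.2,"twist":42}
    - {"claw":0.6,"dx":-10.3,"dy":18.2,"dz":2.4,"twist":49}
    - {"claw":0.4,"dx":-10.4,"dy":18.2,"dz":2.4,"twist":53.6}

```text
time_s: 5.98
position: [0.4943, -0.0406, 0.1695]
tcp_rot: [[0.98, -0.197, -0.008], [-0.197, -0.98, -0.007], [-0.007, 0.008, -1.0]]
force: [-1.1, 0.1, 0.4]
opening: 0.858
```

arm_command:
  plan:
    - {"claw":0.34,"dx":0,"dy":0,"dz":0,"twist":0}
    - {"claw":0.34,"dx":0,"dy":0,"dz":0,"twist":0}
    - {"claw":0.34,"dx":0,"dy":0,"dz":0,"twist":0}

```text
time_s: 6.23
position: [0.4938, -0.0403, 0.1694]
tcp_rot: [[0.981, -0.195, -0.009], [-0.195, -0.981, -0.007], [-0.008, 0.008, -1.0]]
force: [0.1, 0.2, -0.4]
opening: 0.629
```

```bash
python3 -c "
from h import *
s=bot.read_state();im=bot.capture('wrist');s2=bot.read_state();print(s['position'],s2['position'],s['tcp_rot'].round(4),s['opening'])
import pickle;pickle.dump(s,open('s6.pkl','wb'))
cv2.imwrite('pics/w6.png',im[:,:,::-1])
crop('pics/w6.png',(190,130,340,270),5,'pics/w6c.png')
go((.4945,-.0382,.17),-10.9)"
```

```text
[ 0.49375707 -0.04028986  0.16940856] [ 0.49387533 -0.04014259  0.16951856] [[ 0.9807 -0.1952 -0.0091]
 [-0.1953 -0.9807 -0.0067]
 [-0.0077  0.0083 -0.9999]] 0.6290357104485793
cur [ 0.4939 -0.0401  0.1695] ang -11.26 d cm [ 0.02 -0.2  -0.05] twist -0.36 t 6.28 F [-0.7 -0.8  0.3]
```

View pics/w6c.png

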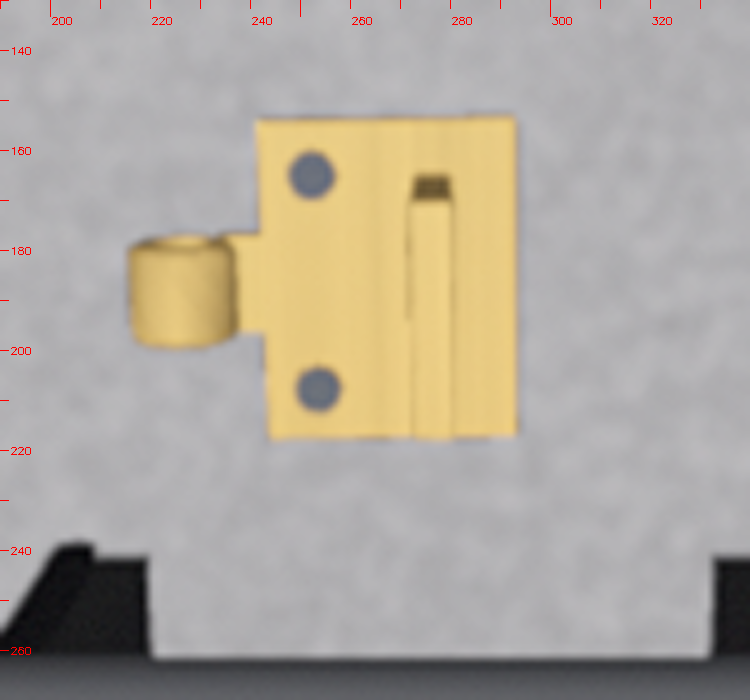

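View pics/w6.png

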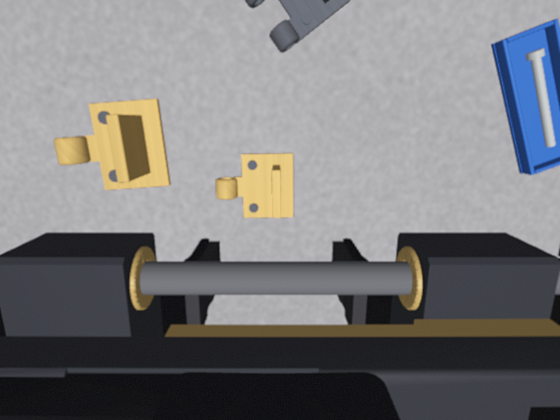

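```bash
python3 -c "
from h import *
import pickle;s=pickle.load(open('s6.pkl','rb'))
W=cam('wrist',s);m=lambda *a:[v/1000 for v in a]
o=[(W,m(15,33,5),(241,153.6)),(W,m(67,33,5),(293.2,153.2)),(W,m(67,-33,5),(293.2,217.2)),(W,m(15,-33,5),(243.6,217.6)),(W,m(46,22,46),(272.4,170)),(W,m(54,22,46),(280.4,170)),(W,m(54,-22,46),(280.4,217.4))]
p,r=fit(o,(.445,-.03,-11));print(p.round(4));print(r.round(1).tolist())
T=pose(*p);g=T[:3,:3]@np.array([.05,0,.033])+T[:3,3];print(g)
go((g[0],g[1],.015),p[2])
"
```

```text
[  0.444   -0.0286 -10.6877]
[[0.0, -0.1], [0.2, -0.2], [0.1, -0.0], [-0.4, -0.1], [-0.8, 0.1], [0.2, -0.0], [0.5, 0.4]]
[ 0.49315717 -0.03787527  0.033     ]
cur [ 0.4939 -0.0401  0.1695] ang -11.26 d cm [-0.   -0.34 15.45] twist -0.58 t 6.28 F [-0.7 -0.8  0.3]
```

arm_command:
  plan:
    - {"claw":0.35,"dx":0,"dy":-0.2,"dz":2,"twist":-0.6}
    - {"claw":0.35,"dx":0,"dy":-0.3,"dz":5,"twist":-0.6}
    - {"claw":0.35,"dx":0,"dy":-0.3,"dz":8,"twist":-0.6}
    - {"claw":0.35,"dx":0,"dy":-0.3,"dz":9.5,"twist":-0.6}
    - {"claw":0.35,"dx":0,"dy":-0.3,"dz":9.5,"twist":-0.6}
    - {"claw":0.35,"dx":0,"dy":-0.3,"dz":9.5,"twist":-0.6}

```text
time_s: 6.78
position: [0.4931, -0.0372, 0.0741]
tcp_rot: [[0.983, -0.183, -0.011], [-0.183, -0.983, -0.006], [-0.009, 0.008, -1.0]]
force: [-0.1, 0.8, 0.0]
opening: 0.352
```

```bash
python3 -c "
from h import *
s=bot.read_state();im=bot.capture('wrist');print(s['position'],s['tcp_rot'].round(4),s['opening'])
cv2.imwrite('pics/w7.png',im[:,:,::-1])
crop('pics/w7.png',(150,130,400,340),3,'pics/w7c.png')
go((.4932,-.0379,.015),-10.7)"
```

```text
[ 0.49311031 -0.03717514  0.0741276 ] [[ 0.983  -0.1834 -0.0106]
 [-0.1835 -0.983  -0.0062]
 [-0.0093  0.0081 -0.9999]] 0.35202204626895367
cur [ 0.4941 -0.0375  0.075 ] ang -10.59 d cm [-0.04  0.    6.  ] twist 0.11 t 6.83 F [-0.6 -0.1  0. ]
```

View pics/w7c.png

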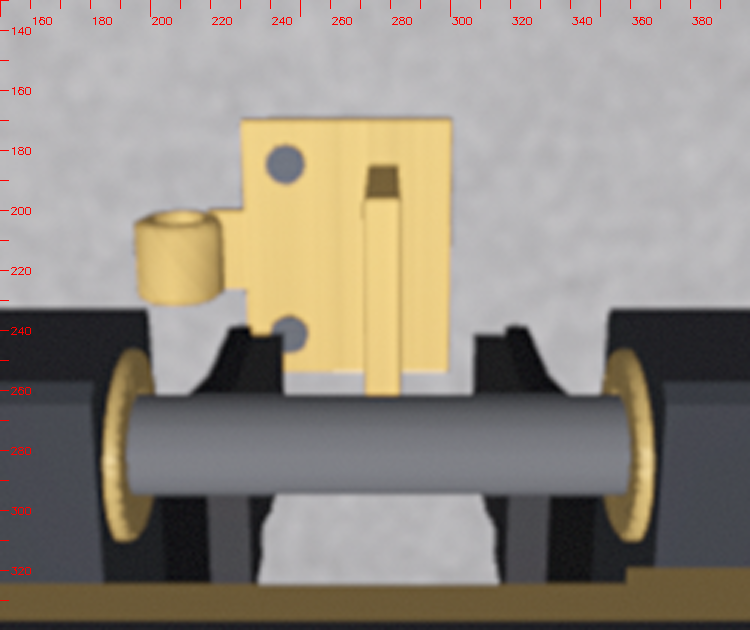

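arm_command:
  plan:
    - {"claw":0.35,"dx":0,"dy":0,"dz":2,"twist":-0.1}
    - {"claw":0.35,"dx":0,"dy":0,"dz":4,"twist":-0.1}
    - {"claw":0.35,"dx":0,"dy":0,"dz":5.4,"twist":-0.1}
    - {"claw":0.35,"dx":0,"dy":0,"dz":5.9,"twist":-0.1}
    - {"claw":0.35,"dx":0,"dy":0,"dz":5.9,"twist":-0.1}
    - {"claw":0.35,"dx":0,"dy":0,"dz":5.9,"twist":-0.1}

```text
time_s: 7.33
position: [0.4946, -0.0381, 0.0171]
tcp_rot: [[0.983, -0.182, -0.006], [-0.182, -0.983, -0.008], [-0.005, 0.009, -1.0]]
force: [-0.2, 0.6, -1.0]
opening: 0.349
```

```bash
python3 -c "
from h import *
go((.4932,-.0379,.015),-10.7)
print(bot.read_state()['tcp_rot'].round(4))"
```

```text
cur [ 0.4946 -0.0381  0.0171] ang -10.47 d cm [-0.14  0.    0.21] twist 0.23 t 7.33 F [-0.2  0.6 -1. ]
[[ 0.9833 -0.1816 -0.0062]
 [-0.1817 -0.9833 -0.0076]
 [-0.0047  0.0086 -1.    ]]
```

Close on the flange.

arm_command:
  plan:
    - {"claw":0.2,"dx":-0.1,"dy":0,"dz":0.1,"twist":0.2}
    - {"claw":0,"dx":-0.1,"dy":0,"dz":0.1,"twist":0.2}
    - {"claw":0,"dx":-0.1,"dy":0,"dz":0.1,"twist":0.2}
    - {"claw":0,"dx":-0.1,"dy":0,"dz":0.1,"twist":0.2}
    - {"claw":0,"dx":-0.1,"dy":0,"dz":0.1,"twist":0.2}
    - {"claw":0,"dx":-0.1,"dy":0,"dz":0.1,"twist":0.2}
    - {"claw":0,"dx":-0.1,"dy":0,"dz":0.1,"twist":0.2}

```text
time_s: 7.92
position: [0.4937, -0.038, 0.0164]
tcp_rot: [[0.983, -0.185, -0.006], [-0.185, -0.983, -0.008], [-0.004, 0.009, -1.0]]
force: [-0.9, 1.1, 4.8]
opening: 0.085
```

```bash
python3 -c "
from h import *
print(bot.read_state()['tcp_rot'].round(4),bot.read_state()['opening'])
go((.4932,-.0379,.22),-10.7)"
```

```text
[[ 0.9827 -0.1851 -0.0058]
 [-0.1851 -0.9827 -0.0077]
 [-0.0043  0.0086 -1.    ]] 0.08504114718023392
cur [ 0.4937 -0.038   0.0164] ang -10.67 d cm [ -0.14   0.18 -20.36] twist 0.03 t 7.92 F [-0.9  1.1  4.8]
```

arm_command:
  plan:
    - {"claw":0,"dx":0,"dy":0,"dz":-1,"twist":0}
    - {"claw":0,"dx":0,"dy":0,"dz":-3,"twist":0}
    - {"claw":0,"dx":0,"dy":0,"dz":-6,"twist":0}
    - {"claw":0,"dx":0,"dy":0,"dz":-9,"twist":0}
    - {"claw":0,"dx":0,"dy":0,"dz":-11.5,"twist":0}
    - {"claw":0,"dx":0,"dy":0,"dz":-12.5,"twist":0}
    - {"claw":0,"dx":0,"dy":0,"dz":-12.5,"twist":0}
    - {"claw":0,"dx":0,"dy":0,"dz":-12.5,"twist":0}

```text
time_s: 8.58
position: [0.4944, -0.037, 0.142]
tcp_rot: [[0.983, -0.185, -0.005], [-0.185, -0.983, -0.008], [-0.003, 0.009, -1.0]]
force: [0.1, -0.7, -2.0]
opening: 0.087
```

```bash
python3 -c "
from h import *
s=bot.read_state();im=bot.capture('wrist');print(s['position'],s['tcp_rot'].round(4),s['opening'],s['force'])
cv2.imwrite('pics/w8.png',im[:,:,::-1])
crop('pics/w8.png',(150,130,400,340),3,'pics/w8c.png')
cv2.imwrite('pics/d8.png',bot.capture('side')[:,:,::-1]); crop('pics/d8.png',(180,120,320,260),5,'pics/d8c.png')
"
```

```text
[ 0.49439111 -0.03695623  0.14196403] [[ 0.9827 -0.185  -0.0047]
 [-0.185  -0.9827 -0.008 ]
 [-0.0032  0.0087 -1.    ]] 0.08688209930345028 [ 0.05152128 -0.66252529 -2.04145067]
```

View pics/w8c.png

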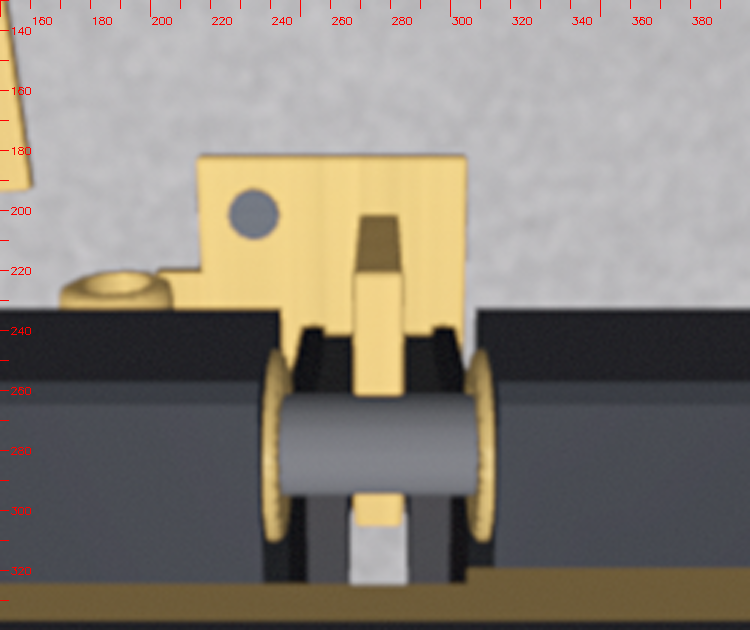

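View pics/d8c.png

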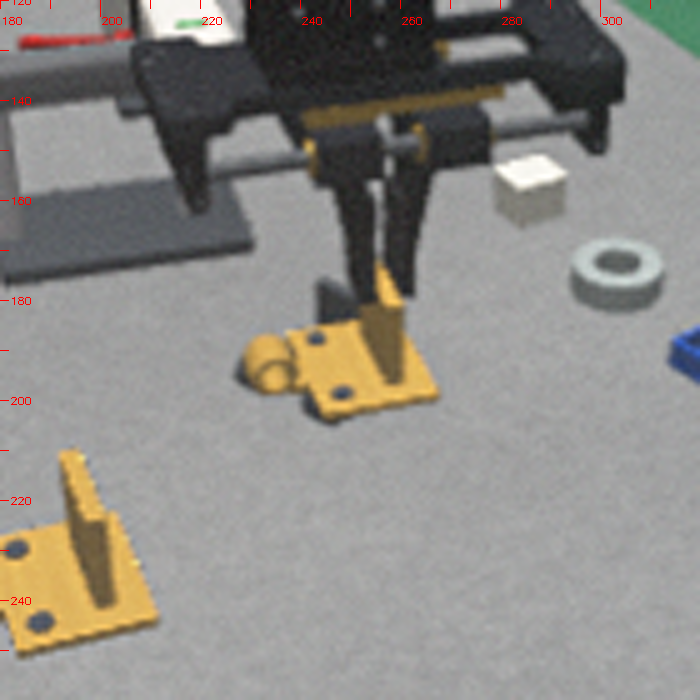

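```bash
cat > leafhand.py <<'E'
from h import *
def fith(obs,st,x0=(-.05,0,-.0164,0,0,0),free=6):
    """fit leaf in tool frame: leaf axes nominally x=tool x, y=-tool y, z=-tool z"""
    W=cam("wrist",st);Tt=np.eye(4);Tt[:3,:3]=st["tcp_rot"];Tt[:3,3]=st["position"]
    B=np.diag([1,-1,-1.])
    def pts(p,l): 
        Rl=B@R.from_euler('xyz',p[3:],degrees=True).as_matrix()
        q=Rl@np.array(l)+p[:3]; return Tt[:3,:3]@q+Tt[:3,3]
    x0=np.array(x0,float); x0[2]=.0164
    def f(p): return np.concatenate([(proj(W,pts(p,l))[0]-uv) for l,uv in obs]+[(np.array(p[3:])-0)/1.0*.3])
    s=least_squares(f,x0,x_scale=[.01,.01,.01,5,5,5]); return s.x,s.fun
E
python3 -c "
from leafhand import *
m=lambda *a:[v/1000 for v in a]
s=bot.read_state(); print(s['position'])
o=[(m(15,33,5),(216,181.7)),(m(67,33,5),(305.3,181.7)),(m(46,22,46),(268.3,220.7)),(m(54,22,46),(284.3,220.7)),(m(46,22,5),(270,201.7)),(m(54,22,5),(283.3,201.7))]
p,r=fith(o,s);print(p.round(4),r.round(1))
S=cam('scene');D=cam('side')
print(plane(S,(140,352),0),plane(D,(412,346),0))
go((.588+.038-.014,-.330-.011-.048,.17),-16.2)
"
```

```text
[ 0.49327821 -0.0366869   0.14049576]
[-5.030e-02  3.000e-04  1.950e-02  4.959e-01 -1.389e-01 -1.410e-01] [-0.   0.6  0.5  0.9 -0.5 -0.1  0.5 -0.  -0.4 -0.7 -0.1 -0.7  0.1 -0.
 -0. ]
[ 6.04630550e-01 -4.45019620e-01  1.11022302e-16] [ 0.60216119 -0.45008864  0.        ]
cur [ 0.4933 -0.0367  0.1405] ang -10.67 d cm [18.17 32.45 -2.8 ] twist 5.53 t 8.68 F [-0.2 -1.  -1.8]
```

arm_command:
  plan:
    - {"claw":0,"dx":1,"dy":1.8,"dz":-1,"twist":1}
    - {"claw":0,"dx":2.6,"dy":4.6,"dz":-2,"twist":2}
    - {"claw":0,"dx":4.4,"dy":7.8,"dz":-2.8,"twist":3}
    - {"claw":0,"dx":6.2,"dy":11,"dz":-2.8,"twist":4}
    - {"claw":0,"dx":8,"dy":14.2,"dz":-2.8,"twist":5}
    - {"claw":0,"dx":9.8,"dy":17.4,"dz":-2.8,"twist":5.5}
    - {"claw":0,"dx":11.4,"dy":20.2,"dz":-2.8,"twist":5.5}
    - {"claw":0,"dx":12.6,"dy":22.4,"dz":-2.8,"twist":5.5}

```text
time_s: 9.35
position: [0.5757, -0.2825, 0.1672]
tcp_rot: [[0.96, -0.28, -0.011], [-0.28, -0.96, -0.006], [-0.008, 0.009, -1.0]]
force: [1.0, 0.1, -1.9]
opening: 0.082
```

```bash
python3 -c "
from h import *
print(bot.read_state()['tcp_rot'].round(4),bot.read_state()['opening'])
go((.588+.038-.014,-.330-.011-.048,.17),-16.2)"
```

```text
[[ 0.96   -0.2798 -0.0106]
 [-0.2799 -0.96   -0.0059]
 [-0.0085  0.0086 -0.9999]] 0.08166501942311166
cur [ 0.5757 -0.2825  0.1672] ang -16.26 d cm [ 6.47  9.21 -0.26] twist -0.06 t 9.35 F [ 1.   0.1 -1.9]
```

arm_command:
  plan:
    - {"claw":0,"dx":2,"dy":2.7,"dz":-0.2,"twist":0}
    - {"claw":0,"dx":4,"dy":5.7,"dz":-0.3,"twist":0}
    - {"claw":0,"dx":5.8,"dy":8.2,"dz":-0.3,"twist":0}
    - {"claw":0,"dx":6.4,"dy":9,"dz":-0.3,"twist":0}
    - {"claw":0,"dx":6.5,"dy":9.2,"dz":-0.3,"twist":0}
    - {"claw":0,"dx":6.5,"dy":9.2,"dz":-0.3,"twist":0}
    - {"claw":0,"dx":6.5,"dy":9.2,"dz":-0.3,"twist":0}

```text
time_s: 9.93
position: [0.6113, -0.3868, 0.1688]
tcp_rot: [[0.96, -0.279, -0.014], [-0.279, -0.96, -0.002], [-0.012, 0.006, -1.0]]
force: [-0.3, -0.4, -1.6]
opening: 0.086
```

```bash
python3 -c "
from h import *
import pickle
s=bot.read_state();im=bot.capture('wrist');s2=bot.read_state();print(s['position'],s2['position'],s['tcp_rot'].round(4))
pickle.dump(s,open('s9.pkl','wb'))
cv2.imwrite('pics/w9.png',im[:,:,::-1])
crop('pics/w9.png',(90,90,290,240),4,'pics/w9c.png')
"
```

```text
[ 0.6112745  -0.38682108  0.16878592] [ 0.61157621 -0.38666592  0.16937948] [[ 0.9601 -0.2792 -0.0136]
 [-0.2793 -0.9602 -0.0024]
 [-0.0124  0.0061 -0.9999]]
```

View pics/w9.png

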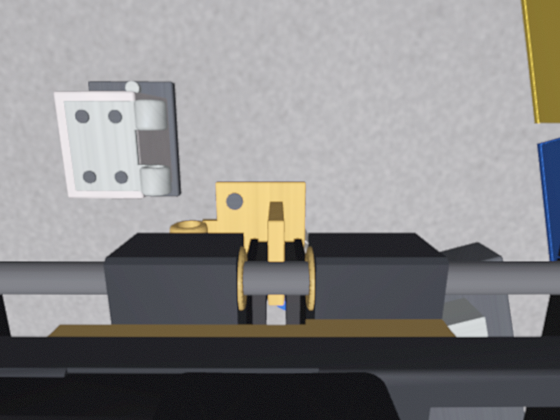

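View pics/w9c.png

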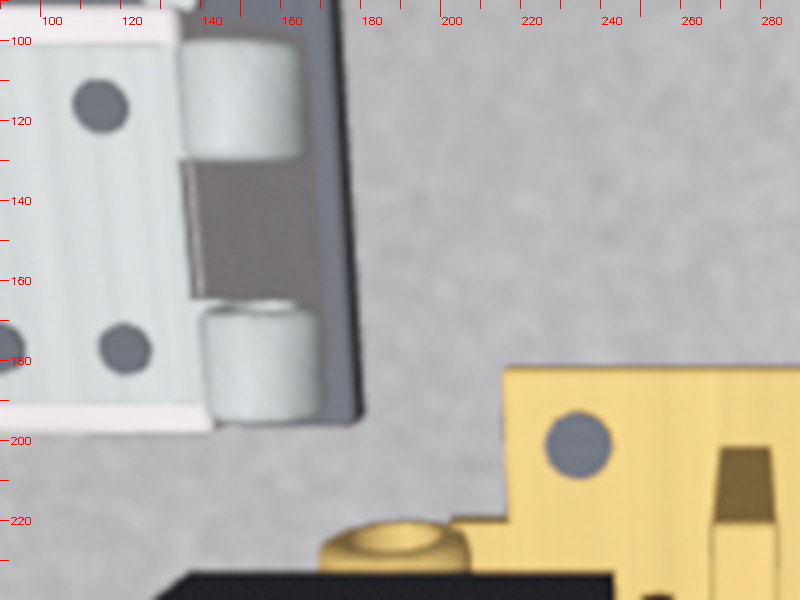

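```bash
crop=1; python3 -c "
from h import *
crop('pics/w9.png',(45,70,195,205),5,'pics/w9d.png')"
cat > jfit.py <<'E'
from h import *
a=np.linspace(0,2*np.pi,73)
def cyl(y0,y1,r=.011): return np.array([[r*np.cos(t),y,.101+r*np.sin(t)] for y in (y0,y1) for t in a])
UP=cyl(.013,.033);LO=cyl(-.033,-.013)
def model(W,p):
    T=pose(*p[:3]); q=lambda l:proj(W,np.atleast_2d(l)@T[:3,:3].T+T[:3,3])
    u=q(UP);l=q(LO);m=lambda *b:q(np.array(b)/1000)[0]
    return np.concatenate([[u[:,0].max(),u[:,1].max(),u[:,1].min(),l[:,0].max(),l[:,1].min(),l[:,1].max()],m(-75,40,90),m(-75,-40,90),m(-15,-40,90),m(-15,40,90)])
def jfit(W,ob,x0=(.54,-.316,-16.2)):
    s=least_squares(lambda p:(model(W,p)-ob)[~np.isnan(ob)],x0,x_scale=[.01,.01,5],loss='soft_l1');return s.x,s.fun
E
```

```text
(no output)
```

View pics/w9d.png

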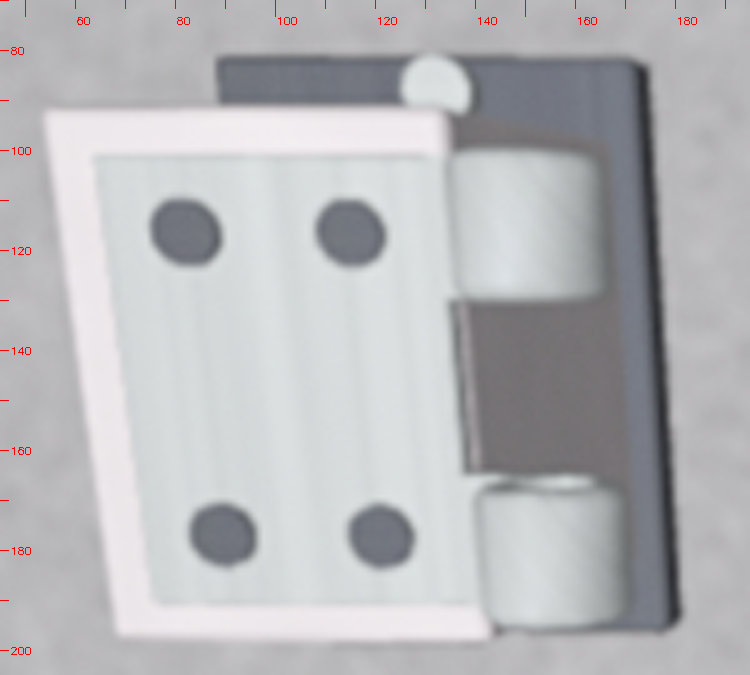

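```bash
python3 -c "
from jfit import *
import pickle
s=pickle.load(open('s9.pkl','rb'));W=cam('wrist',s)
ob=np.array([166.4,130,99.6,170.6,164.8,195.4,54,92.2,68.6,197,143.4,198,134.4,91.8])
p,r=jfit(W,ob);print(p.round(4),r.round(1))
o2=ob.copy();o2[6:]=np.nan;p2,r=jfit(W,o2);print(p2.round(4),r.round(1))
Tt=np.eye(4);Tt[:3,:3]=s['tcp_rot'];Tt[:3,3]=s['position']
b=Tt@np.array([-.0503,.0003,.0185-.011-.002,1]) # bore approx
print('leaf bore',b)
c,sn=np.cos(np.radians(p[2])),np.sin(np.radians(p[2]))
d=b[:2]-p[:2];print('in jamb',c*d[0]+sn*d[1],-sn*d[0]+c*d[1],b[2]-.101)
print(bot.read_state()['tcp_rot'].round(4));go((.61,-.387,.1064),p[2])
"
```

```text
[  0.5389  -0.316  -16.6706] [ 2.   0.2 -0.2  1.9 -0.4  1.  -1.8 -1.6 -1.3  1.2  0.1  1.  -0.3 -0.9]
[  0.5375  -0.3155 -16.6314] [-0.   0.1 -0.3  0.  -0.5  0.8]
leaf bore [ 0.56282152 -0.37307394  0.16391204  1.        ]
in jamb 0.03933559687164681 -0.04779996689716047 0.06291204329527769
[[ 0.9603 -0.2787 -0.0129]
 [-0.2788 -0.9603 -0.0031]
 [-0.0115  0.0066 -0.9999]]
cur [ 0.6116 -0.3867  0.1694] ang -16.19 d cm [-0.07  0.03  6.3 ] twist 0.48 t 9.98 F [-0.4 -0.  -1.8]
```

```bash
cat > tgt.py <<'E'
from h import *
BT=np.array([-.0503,.0001,.0056])
JP=(.5385,-.316,-16.55)
def bore(st=None,JP=JP):
    st=st or bot.read_state();b=st["tcp_rot"]@BT+st["position"]
    T=pose(*JP,z=.101); print("bore in jamb mm",((T[:3,:3].T@(b-T[:3,3]))*1000).round(1))
def tg(x,y,z,JP=JP):
    st=bot.read_state(); T=pose(*JP,z=.101); w=T[:3,:3]@np.array([x,y,z])+T[:3,3]
    cur=np.degrees(np.arctan2(st["tcp_rot"][1,0],st["tcp_rot"][0,0])); dR=R.from_euler('z',JP[2]-cur,degrees=True).as_matrix()
    go(w-dR@st["tcp_rot"]@BT,JP[2],st)
E
python3 -c "
from tgt import *
bore();tg(.035,0,.05);tg(.032,0,0)"
```

```text
bore in jamb mm [ 39.8 -47.4  63.4]
cur [ 0.6116 -0.3867  0.1694] ang -16.19 d cm [-0.44 -4.72  1.31] twist 0.36 t 9.98 F [-0.4 -0.  -1.8]
cur [ 0.6116 -0.3867  0.1694] ang -16.19 d cm [-0.68 -4.75  6.31] twist 0.36 t 9.98 F [-0.4 -0.  -1.8]
```

arm_command:
  plan:
    - {"claw":0,"dx":0,"dy":-1.5,"dz":0,"twist":0.4}
    - {"claw":0,"dx":0,"dy":-3.5,"dz":0.5,"twist":0.4}
    - {"claw":0,"dx":0,"dy":-4.7,"dz":1.5,"twist":0.4}
    - {"claw":0,"dx":-0.3,"dy":-4.7,"dz":3.5,"twist":0.4}
    - {"claw":0,"dx":-0.5,"dy":-4.7,"dz":5.3,"twist":0.4}
    - {"claw":0,"dx":-0.6,"dy":-4.7,"dz":6.1,"twist":0.4}
    - {"claw":0,"dx":-0.6,"dy":-4.7,"dz":6.2,"twist":0.4}
    - {"claw":0,"dx":-0.6,"dy":-4.7,"dz":6.2,"twist":0.4}

```text
time_s: 10.65
position: [0.6179, -0.3393, 0.1066]
tcp_rot: [[0.958, -0.285, -0.014], [-0.285, -0.959, -0.002], [-0.013, 0.006, -1.0]]
force: [0.6, -0.3, -0.9]
opening: 0.083
```

arm_command:
  plan:
    - {"claw":0,"dx":0,"dy":0,"dz":0,"twist":0}

```text
time_s: 10.73
position: [0.6187, -0.3399, 0.1077]
tcp_rot: [[0.959, -0.285, -0.012], [-0.285, -0.959, -0.004], [-0.01, 0.007, -1.0]]
force: [0.8, -1.0, -0.6]
opening: 0.089
```

```bash
python3 -c "
from tgt import *
import pickle
s=bot.read_state();im=bot.capture('wrist');print(s['position'],s['tcp_rot'].round(4),s['force'])
pickle.dump(s,open('s10.pkl','wb'))
cv2.imwrite('pics/w10.png',im[:,:,::-1])
for n in ('side','scene'): cv2.imwrite(f'pics/{n}10.png',bot.capture(n)[:,:,::-1])
crop('pics/side10.png',(290,220,410,320),6,'pics/d10c.png')
crop('pics/scene10.png',(130,220,250,320),6,'pics/s10c.png')
bore();tg(.032,0,0)"
```

```text
[ 0.61873225 -0.33991385  0.10768799] [[ 0.9585 -0.2848 -0.012 ]
 [-0.2848 -0.9586 -0.0039]
 [-0.0104  0.0071 -0.9999]] [ 0.84128725 -1.02862574 -0.60932205]
bore in jamb mm [33.2 -0.3  1.8]
cur [ 0.6186 -0.3399  0.1078] ang -16.56 d cm [-0.12 -0.03  0.18] twist -0.01 t 10.88 F [ 0.1 -0.4 -1.1]
```

View pics/w10.png

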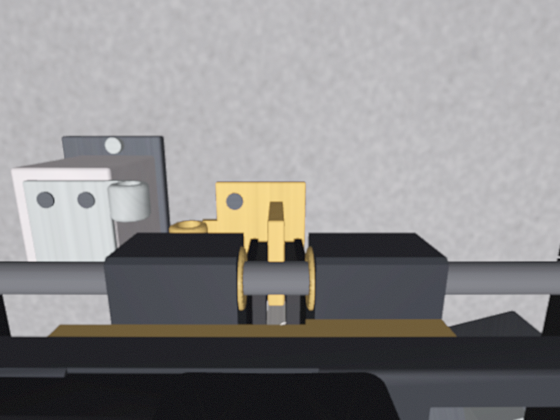

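View pics/d10c.png

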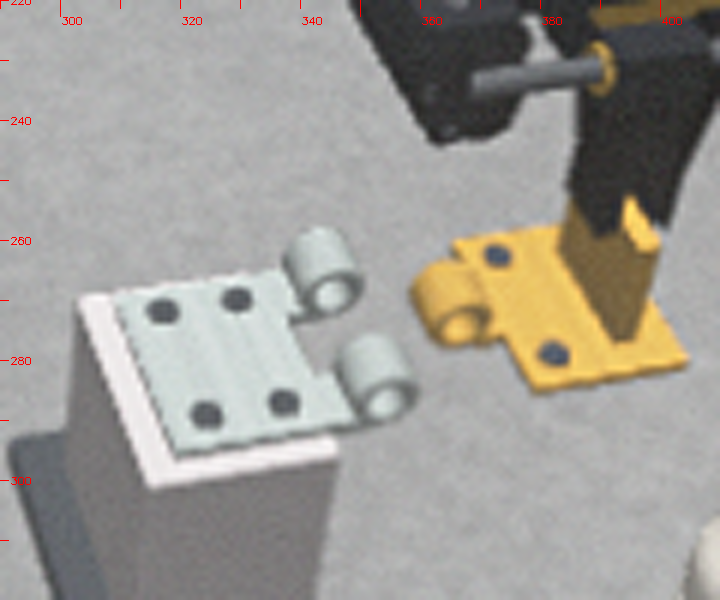

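View pics/s10c.png

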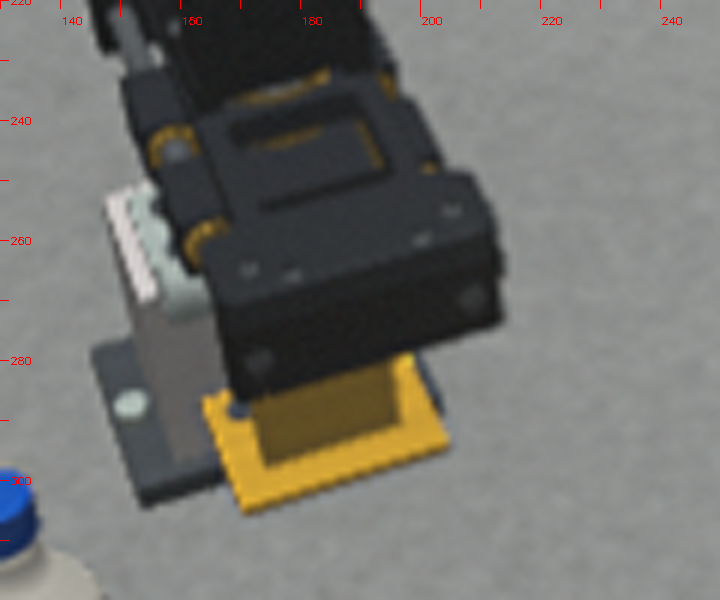

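```bash
python3 -c "
from tgt import *
import pickle
s=pickle.load(open('s10.pkl','rb'))
crop('pics/w10.png',(90,160,220,250),6,'pics/w10c.png')
D=cam('side');T=pose(*JP,z=.101)
w=lambda l:T[:3,:3]@(np.array(l)/1000)+T[:3,3]
bw=lambda l:s['tcp_rot']@(BT+np.array([l[0],-l[1],-l[2]])/1000)+s['position']
for P,ob in [(w((0,-33,0)),(354.3,287)),(w((0,13,0)),(345.3,269)),(bw((0,-10,0)),(367.2,273.7)),
 (bw((67,-33,-8.5)),(404.7,280)),(bw((15,-33,-11)),(379.5,285.5)),(bw((15,33,-6)),(365.5,260)),
 (w((-75,-40,-11)),(315.3,301)),(w((-15,-40,-11)),(346.2,295.5)),(w((-75,40,-11)),(303,269.3))]: q=proj(D,P)[0];print(q.round(1),ob,(np.array(ob)-q).round(1))
P=w((0,0,0))
for e in np.eye(3)*.001: print('per mm jamb axes',(proj(D,P+T[:3,:3]@e)-proj(D,P)).round(2))
W=cam('wrist',s)
for n,P in [('fix33',w((0,33,0))),('fix33top',w((0,33,11))),('leaf10',bw((0,10,0))),('leaf10top',bw((0,10,11)))]:print(n,proj(W,P)[0].round(1))
"
```

```text
[354.2 286.9] (354.3, 287) [0.1 0.1]
[345.2 268.9] (345.3, 269) [0.1 0.1]
[366.9 274.3] (367.2, 273.7) [ 0.3 -0.6]
[404.6 280.9] (404.7, 280) [ 0.1 -0.9]
[378.5 286.2] (379.5, 285.5) [ 1.  -0.7]
[365.  259.8] (365.5, 260) [0.5 0.2]
[314.3 301. ] (315.3, 301) [1. 0.]
[346.9 295.4] (346.2, 295.5) [-0.7  0.1]
[302. 269.] (303, 269.3) [1.  0.3]
per mm jamb axes [[ 0.51 -0.08]]
per mm jamb axes [[-0.19 -0.38]]
per mm jamb axes [[ 0.07 -0.39]]
fix33 [127.6 183.4]
fix33top [118.9 187.1]
leaf10 [188.8 224.1]
leaf10top [183.9 229.8]
```

View pics/w10c.png

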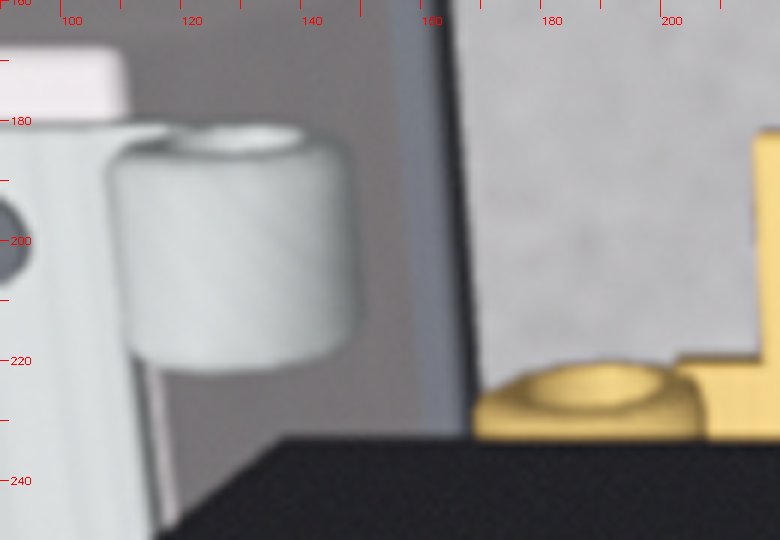

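```bash
python3 -c "
from tgt import *
bore();tg(.025,0,-.0018)"
```

```text
bore in jamb mm [33.2 -0.3  1.8]
cur [ 0.6186 -0.3399  0.1078] ang -16.56 d cm [-0.82 -0.03  0.37] twist -0.01 t 10.88 F [ 0.1 -0.4 -1.1]
```

arm_command:
  plan:
    - {"claw":0,"dx":-0.2,"dy":0,"dz":0.2,"twist":0}
    - {"claw":0,"dx":-0.6,"dy":0,"dz":0.35,"twist":0}
    - {"claw":0,"dx":-0.8,"dy":0,"dz":0.35,"twist":0}
    - {"claw":0,"dx":-0.8,"dy":0,"dz":0.35,"twist":0}
    - {"claw":0,"dx":-0.8,"dy":0,"dz":0.35,"twist":0}

```text
time_s: 11.3
position: [0.6106, -0.3377, 0.1045]
tcp_rot: [[0.958, -0.285, -0.012], [-0.285, -0.958, -0.004], [-0.011, 0.007, -1.0]]
force: [-0.4, -0.0, -1.9]
opening: 0.08
```

```bash
cat > look.py <<'E'
from tgt import *
import pickle,sys
n=sys.argv[1]
s=bot.read_state();im=bot.capture('wrist');print(s['position'],s['tcp_rot'].round(4),s['force'].round(1),s['opening'])
pickle.dump(s,open(f's{n}.pkl','wb'))
cv2.imwrite(f'pics/w{n}.png',im[:,:,::-1])
cv2.imwrite(f'pics/side{n}.png',bot.capture('side')[:,:,::-1])
crop(f'pics/side{n}.png',(295,230,415,310),6,f'pics/d{n}c.png')
crop(f'pics/w{n}.png',(90,160,220,250),6,f'pics/w{n}c.png')
bore()
D=cam('side');T=pose(*JP,z=.101);W=cam('wrist',s)
w=lambda l:T[:3,:3]@(np.array(l)/1000)+T[:3,3]
bw=lambda l:s['tcp_rot']@(BT+np.array([l[0],-l[1],-l[2]])/1000)+s['position']
for nm,P in [('fix-33',w((0,-33,0))),('fix13',w((0,13,0))),('leaf-10',bw((0,-10,0))),('leaf15-33-6',bw((15,-33,-6))),('leaf67-33',bw((67,-33,-6)))]: print(nm,proj(D,P)[0].round(1))
for nm,P in [('fix33',w((0,33,0))),('leaf10',bw((0,10,0)))]:print(nm,proj(W,P)[0].round(1))
E
python3 look.py 11
```

```text
[ 0.61063974 -0.33769381  0.10451412] [[ 0.9584 -0.2852 -0.0121]
 [-0.2853 -0.9584 -0.0037]
 [-0.0105  0.007  -0.9999]] [-0.4 -0.  -1.9] 0.0803991113328847
bore in jamb mm [25.3 -0.4 -1.5]
fix-33 [354.2 286.9]
fix13 [345.2 268.9]
leaf-10 [362.4 276.3]
leaf15-33-6 [374.4 286.4]
leaf67-33 [400.5 281.9]
fix33 [140.3 184.2]
leaf10 [188.8 224.1]
```

View pics/d11c.png

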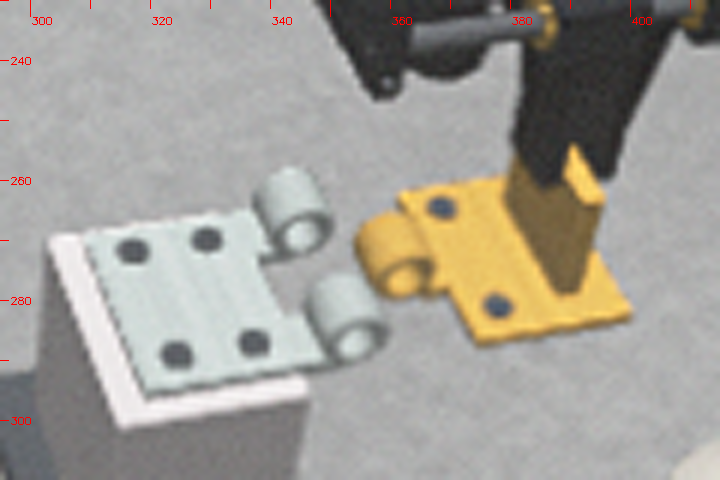

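View pics/w11c.png

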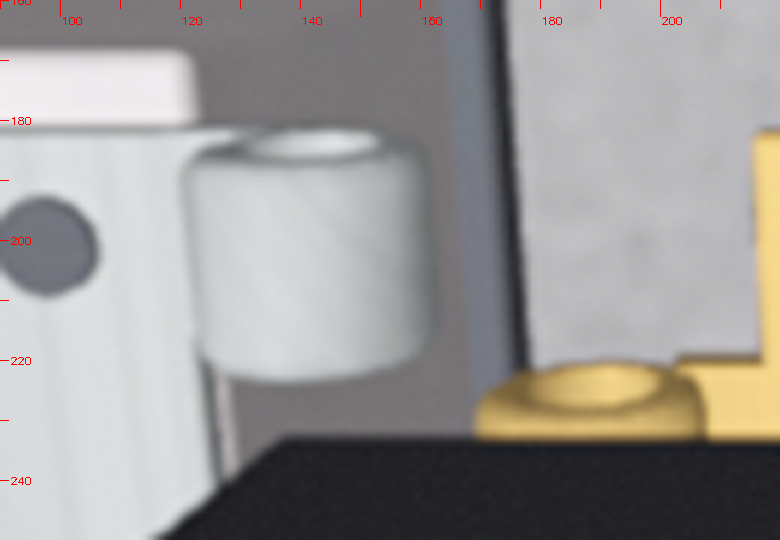

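```bash
python3 -c "
from tgt import *
bore();tg(.010,.0003,-.0016);tg(.0003,.0003,-.0016)"
```

```text
bore in jamb mm [25.3 -0.4 -1.5]
cur [ 0.611  -0.3378  0.1046] ang -16.57 d cm [-1.53 -0.07  0.02] twist -0.02 t 11.4 F [ 0.1 -0.2 -1.8]
cur [ 0.611  -0.3378  0.1046] ang -16.57 d cm [-2.5  -0.07  0.03] twist -0.02 t 11.4 F [ 0.1 -0.2 -1.8]
```

arm_command:
  plan:
    - {"claw":0,"dx":-0.3,"dy":-0.07,"dz":0.02,"twist":0}
    - {"claw":0,"dx":-0.6,"dy":-0.07,"dz":0.02,"twist":0}
    - {"claw":0,"dx":-0.9,"dy":-0.07,"dz":0.02,"twist":0}
    - {"claw":0,"dx":-1.2,"dy":-0.07,"dz":0.02,"twist":0}
    - {"claw":0,"dx":-1.4,"dy":-0.07,"dz":0.02,"twist":0}
    - {"claw":0,"dx":-1.5,"dy":-0.07,"dz":0.02,"twist":0}
    - {"claw":0,"dx":-1.5,"dy":-0.07,"dz":0.02,"twist":0}
    - {"claw":0,"dx":-1.5,"dy":-0.07,"dz":0.02,"twist":0}

```text
time_s: 12.07
position: [0.5969, -0.3329, 0.1046]
tcp_rot: [[0.958, -0.285, -0.011], [-0.285, -0.958, -0.004], [-0.01, 0.007, -1.0]]
force: [0.3, -0.4, -1.6]
opening: 0.086
```

```bash
python3 look.py 12; python3 -c "
from tgt import *
tg(.0003,.0003,-.0016)"
```

```text
[ 0.59685167 -0.33293821  0.1046217 ] [[ 0.9584 -0.2851 -0.0115]
 [-0.2852 -0.9585 -0.0042]
 [-0.0098  0.0073 -0.9999]] [ 0.3 -0.4 -1.6] 0.08640056455020019
bore in jamb mm [10.5  0.3 -1.5]
fix-33 [354.2 286.9]
fix13 [345.2 268.9]
leaf-10 [354.8 277.2]
leaf15-33-6 [366.8 287.4]
leaf67-33 [393.1 282.9]
fix33 [166.7 185.3]
leaf10 [188.8 224.1]
cur [ 0.597  -0.333   0.1046] ang -16.57 d cm [-1.02 -0.    0.02] twist -0.02 t 12.17 F [ 0.5  0.5 -1.9]
```

View pics/d12c.png

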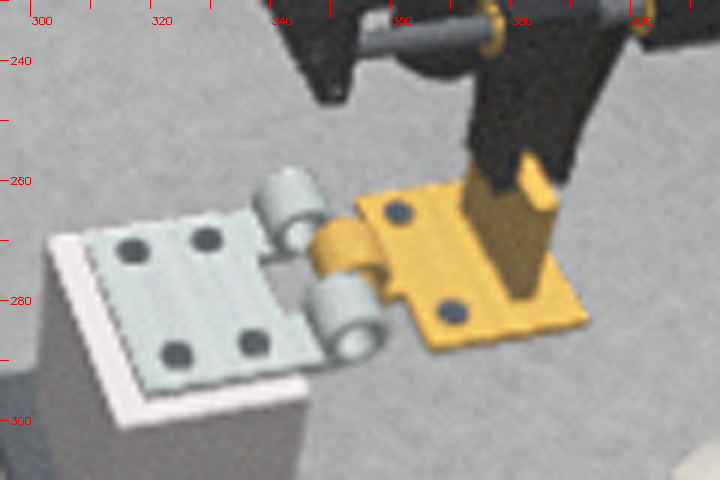

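View pics/w12c.png

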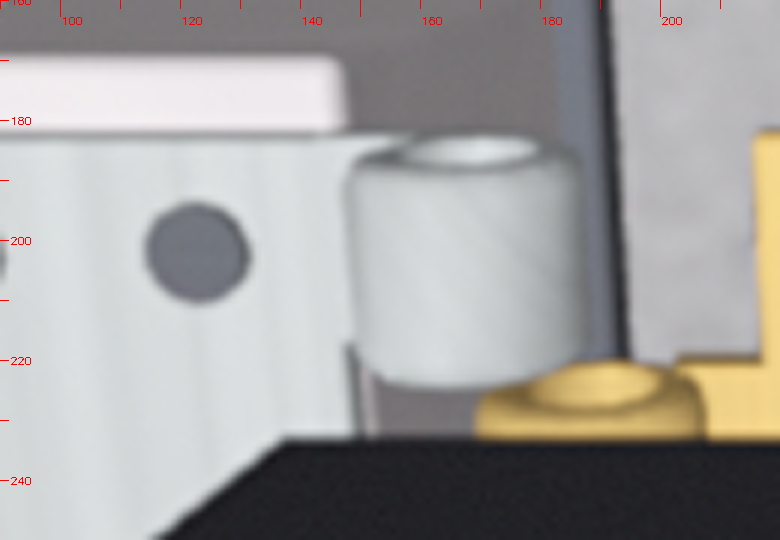

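arm_command:
  plan:
    - {"claw":0,"dx":-0.2,"dy":0,"dz":0.02,"twist":0}
    - {"claw":0,"dx":-0.4,"dy":0,"dz":0.02,"twist":0}
    - {"claw":0,"dx":-0.6,"dy":0,"dz":0.02,"twist":0}
    - {"claw":0,"dx":-0.8,"dy":0,"dz":0.02,"twist":0}
    - {"claw":0,"dx":-0.9,"dy":0,"dz":0.02,"twist":0}
    - {"claw":0,"dx":-1.0,"dy":0,"dz":0.02,"twist":0}
    - {"claw":0,"dx":-1.0,"dy":0,"dz":0.02,"twist":0}
    - {"claw":0,"dx":-1.0,"dy":0,"dz":0.02,"twist":0}

```text
time_s: 12.83
position: [0.5874, -0.3302, 0.1045]
tcp_rot: [[0.958, -0.285, -0.011], [-0.285, -0.958, -0.004], [-0.01, 0.007, -1.0]]
force: [-0.7, -0.4, -1.1]
opening: 0.083
```

```bash
python3 look.py 13; python3 -c "
from tgt import *
tg(.0003,.0003,-.0016)
cv2.imwrite('pics/scene13.png',bot.capture('scene')[:,:,::-1])
crop('pics/side13.png',(330,250,400,300),10,'pics/d13e.png')"
```

```text
[ 0.58737791 -0.33016338  0.10451639] [[ 0.9584 -0.2851 -0.0113]
 [-0.2852 -0.9585 -0.0043]
 [-0.0096  0.0073 -0.9999]] [-0.7 -0.4 -1.1] 0.08313601552913324
bore in jamb mm [ 0.6  0.2 -1.6]
fix-33 [354.2 286.9]
fix13 [345.2 268.9]
leaf-10 [349.8 278.1]
leaf15-33-6 [361.7 288.3]
leaf67-33 [388.2 283.9]
fix33 [184.5 185.3]
leaf10 [188.8 224.1]
cur [ 0.5875 -0.3302  0.1045] ang -16.57 d cm [-0.03 -0.01 -0.  ] twist -0.02 t 12.93 F [-0.8  0.2 -2.8]
```

View pics/d13e.png

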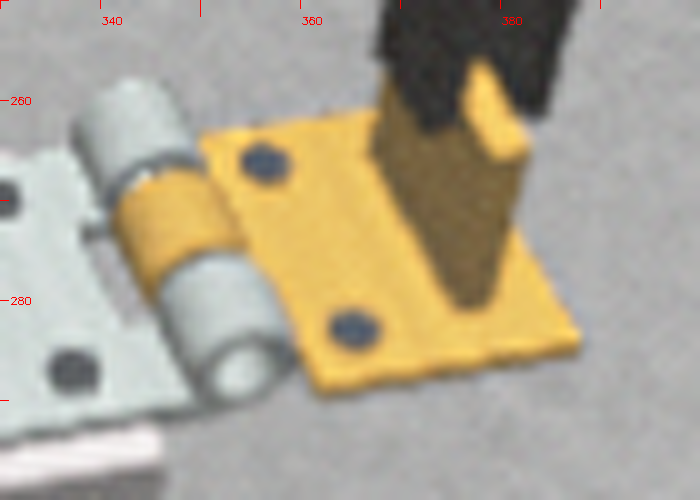

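View pics/w13c.png

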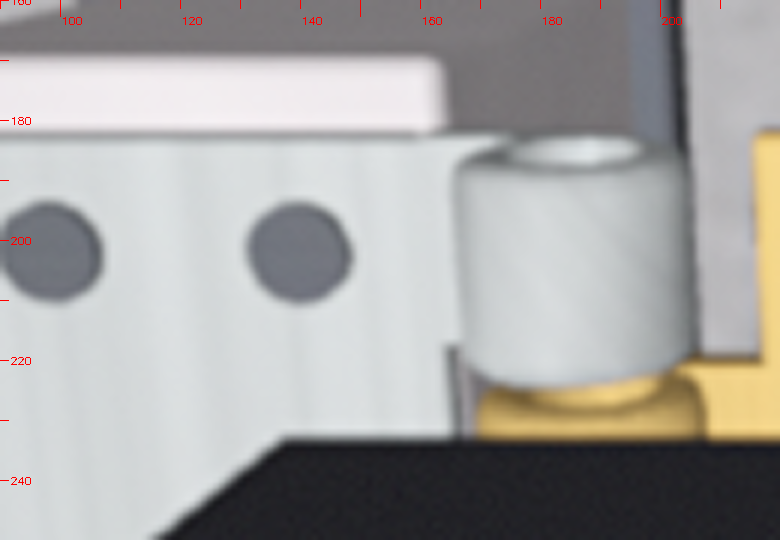

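View pics/scene13.png

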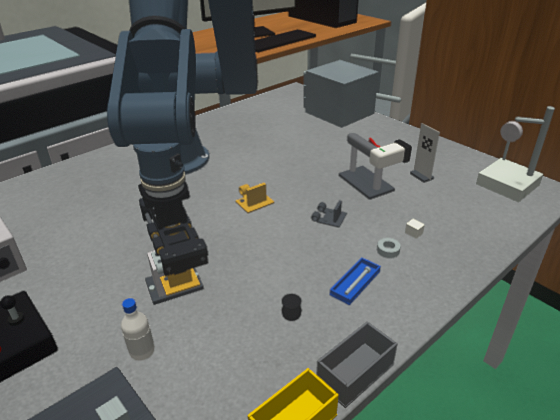

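```bash
python3 -c "
from tgt import *
s=bot.read_state();print(s['qvel'].round(2),s['force'].round(1),s['opening'],s['time_s']);bore()
print(bot.hand_in())"
```

```text
[-0.04  0.09  0.06  0.02  0.05  0.04] [ 0.3 -0.5 -2.1] 0.0848496510787639 12.9833
bore in jamb mm [ 0.6  0.2 -1.7]
the job is handed in; nothing more can be done
None
```

I squeezed the scanner trigger fully and released it, and the wrist picture showed it sprung back and clear of the fingers. Then I pinched the smaller brass leaf by its flange, carried it over, and slid its knuckle between the two jamb knuckles from the far side. I handed it in at 13.0 s with the leaf gripped and still in the air.

- **Force and tilt:** The tool force was about 2 N throughout, about the same as when simply carrying the leaf. I saw no sign of contact with the jamb, and the tool was tilted by about 0.012 rad.
- **Bore position:** The side and wrist pictures showed the three knuckles in line, with an estimated bore error under about 1 mm.
- **One disagreement:** The arm's pose model alone put the bore 1.6 mm too low. The side and wrist views agreed that it was about level, so I followed the pictures. Both values are within the 3.5 mm limit.
- **Bystanders:** In the last scene picture, none of the bystanders looked moved; I did not measure their positions.

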